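# Tighten a clamp nut with a ratcheting ring spanner

### The job

Take the ratcheting ring spanner from the rubber mat, seat its ring fully down over the clamp's hexagon nut and swing it back and forth, clockwise to tighten, until the nut goes firmly tight: stop when the resistance at the handle has clearly risen, and do not force it on. Then lift the spanner off and lay it flat back on the mat. Turn the nut only with the spanner, and leave the other things on the table where they are.

Things in the scene. Friction and masses are not known exactly. Their poses are not given: they have to be found in the camera images.
- spanner_grip (a point): The steel ratcheting ring spanner lies flat on the mat, 317 mm long, 0.5 kg. This point is the centre of the black rubber sleeve on its handle (near its balance point), half-way up: the sleeve is 24 mm wide, 20 mm high, and runs 45 mm to the ring's side, 65 mm to the tail's side. x points along the handle towards the ring, z up.
- spanner_ring (a point): Centre of the spanner's ring, 110 mm from the grip point along x, half-way up its 16 mm thickness; 62 mm across, underside flush with the handle's. Its hexagon bore, 32.5 mm across flats, is carried along clockwise (from above, spanner as found) and slips freely the other way in 10 degree clicks. The bore's angle is not measured: if it lands on the nut's corners, press lightly (3 to 8 N) and swing clockwise till it drops.
- nut_seat (a point): On the upright axis of the clamp's steel nut, at the top of its 42 mm collar, where the ring's underside rests when seated (about 52 mm above the table). The hexagon, 30 mm across flats, rises 24 mm from here, its top edge bevelled by 1 mm; above it a tapered 20 mm stud end, 12 mm high. x points to a flat and turns with the nut. It needs 2.1 to 2.8 rad clockwise: several strokes. Loose it takes 0.2 N m; once the strap bites, 4 N m more per rad.
- strap (a joint): How far the clamp strap under the nut has come down, in m: 0.0004 per rad of nut turn (2.5 mm pitch). It meets the board at 0.00168; firmly tight is 0.00172 to 0.00188, that is 0.6 to 2.2 N m on the nut, or 5.5 to 20 N sideways at the grip point (loose turning: 2 N); it springs back a little when let go. Too fine for the measurement noise: feel for it.
- fixture: Fixed clamping fixture round the nut. Origin on the nut's axis at table height; x points to an 80 mm high aluminium fence 75 mm behind the nut; two upright cylinders, 103 mm high, 36 mm thick, stand 145 mm from the nut at +y and -y. But for the nut, nothing else rises over 50 mm: the seated spanner is free to swing with its handle pointing from the nut within 60 degrees of -x. Carry it at least 115 mm up.
- mat: Black rubber mat fixed to the table, 360 x 220 mm, 4 mm thick, long side along its x; origin at the centre of its underside.
- spare_nut: Bystander: smaller spare flange nut, 29 mm wide, 15 mm high, lying on the mat; origin at its underside.
- washer: Bystander: flat washer 28 mm wide, 4 mm thick, lying on the mat; origin at its underside.
- screwdriver: Bystander: screwdriver lying on the table; origin at its underside.
- block: Bystander: brown wood block 90 x 45 x 30 mm; origin at its underside.
- oil: Bystander: grey can 48 mm wide, 110 mm high; origin at its underside.
- nut: The nut itself (see nut_seat): origin on its axis at the underside of its 4 mm collar.
- spanner: The whole spanner: origin under the grip point, on its underside; axes as spanner_grip.

How it is judged (in metres and radians):
On the way, in this order (a step that is already met when the one before it is completed fails the run):
1. the spanner's ring is fully down over the nut (horizontal distance between spanner_ring and nut_seat below 0.006 m and z of spanner_ring in the frame of nut_seat below 0.014 m and value of joint strap below 0.00168 m), for 0.1 s.
2. the nut has been turned firmly tight with the ring on it (value of joint strap above 0.00172 m and horizontal distance between spanner_ring and nut_seat below 0.006 m and z of spanner_ring in the frame of nut_seat below 0.016 m), for 0.1 s.
At the end, for the whole second after the job is handed in: The clamp strap is still tight on the board (strap joint above 1.64 mm) and the spanner lies flat (tilt under 0.12 rad) and at rest on the mat, its grip point within the mat's outline (value of joint strap above 0.00164 m and x of spanner_grip in the frame of mat between -0.18 and 0.18 m and y of spanner_grip in the frame of mat between -0.11 and 0.11 m and height (world z) of spanner_grip below 0.022 m and height (world z) of spanner_ring below 0.024 m and angle between spanner_grip's own z axis and vertical below 0.12 rad and linear speed of spanner below 0.02 m/s); the robot touches nothing.
It fails at once if the nut is overtightened (strap more than 0.2 mm past contact, about 2.2 N m) (value of joint strap above 0.00188 m).
It fails at once if the fingers push on the nut itself (contact force between the fingers and nut above 2 N).
It fails at once if another thing on the table is shifted by more than 25 mm (distance of any of spare_nut, washer, screwdriver, block, oil from where it was at the start of the episode above 0.025 m).
It also fails if it takes over 72 s, if anything falls off the work surface, if the arm or the gripper's body presses on something with over 40 N, if the wrist force passes 120 N, or if a joint passes its speed limit or range.

### The arm

A 6-joint arm with a two-finger parallel gripper is mounted at the origin on the work surface. World frame = base frame: x ahead of the robot, y to its left, z up, the work surface at z = 0. Lengths are in mm, angles in degrees, forces in N, time in s.
With the tool pointing down it reaches from about 300 to 750 mm from the base axis. Payload 8.5 kg.
Tool frame: the origin (TCP) lies at the centre of the arm's flange, where the gripper is bolted on; the fingertips stand 166 mm ahead of it and the grasp point (between the pads) lies 147 mm ahead of it; z points along the fingers, y is the direction in which the jaws open and shut (so a half turn about z gives the same grasp; the last joint's range is limited). The gripper opens to 88 mm and grips with 3 to 60 N. Pads are 18 mm wide; open, the fingers measure 123 mm over their backs; the gripper's body (75 mm by 187 mm) begins 45 mm behind the grasp point.
Start: joints at [-80.747, 21.807, 74.336, -0, 83.858, -12.336], TCP at [202.364, -511.401, 404.748] pointing down, gripper open.
Joint ranges: [-178.18, 178.18], [-50.72, 133.34], [12.68, 142.11], [-81.47, 261.47], [9.98, 163.14], [-165.26, 165.26]. Speed limits (degrees/s): [136.94, 136.94, 180, 180, 180, 180].

### API

Orientations are given as a 3x3 rotation matrix whose columns are the frame's x, y, z axes.
In Python, from plant import read_state, grab_frame, calibration, sign_off gives the robot as it stands.
- The arm moves only by the tool carry_out, never from a script. Its argument "targets" is a list of rows, each a list of 3 entries, a list of its own where there are three numbers: the shift along the world's x, y, z in cm, then the turn, a rotation vector about the world's x, y, z in rad, then the gripper's target within -1 to 1 (fully open at 1, half-way at 0, shut at -1). A call has 1 to 5 rows; each row is the pose to reach, as a shift and turn from the pose commanded when the call began; what a row does not reach only later rows make up. A row lasts 1/8 s, in which the tool goes at most 62.5 mm and 10.7 degrees, less where a joint would pass 70% of its speed; a pose out of reach is approached as far as the arm can. A call with a gripper value outside its range is refused whole. The fingers move at their own pace and stop on an object; "newtons" is the grip in N (left out, the last holds). Time passes only in rows, so rows that repeat a pose let the fingers close. It gives the time, the measured TCP pose, the force and the opening at its end, in the units of the state.
- read_state(): the state, without advancing time (a new reading comes with each control period).
- grab_frame(name): name is "side" or "top"; returns the picture (480x640x3 uint8, red, green, blue); there is no depth.
- calibration(name): a dict with "fov_y" (degrees; the focal length in pixels is half the picture's height over the tangent of half this angle, whatever the lens; pixels are square), "cx", "cy" (the principal point, pixels), "distortion" ([k1, k2, p1, p2, k3] as OpenCV has them; the pictures are not rectified), "R" (3x3) and "t" (3): a world point X has camera coordinates R X + t. Camera axes: x right, y down, z forward; pixel columns grow to the right and rows downward; lengths in mm; the calibration is good to about 2 mm. A picture is of the moment at which its call begins. calibration takes no time and is no camera call.
- sign_off(): hands the job in, once; it reports no verdict.
The state is a dict: "clock": time; "joints": joint angles; "qvel": joint speeds; "effort": joint torques, N m; "ee_pos": TCP position; "orientation": TCP orientation; "contact_force": force on the tool from outside, world axes, zero at the start; "moment": the same for the moment, N m; "opening": finger opening in mm.
Only numpy, scipy, OpenCV 4.12 (cv2) and the standard library are available. Lean on these libraries where they do the work, as an engineer would, in place of code of your own. Each camera call takes 0.05 s, during which the arm holds its last target. There are 200 camera calls.

## Working session

There is one attempt and no reset: what is moved stays moved. The work goes in short steps, Python scripts to look and compute and a tool call to move; the robot and the scene stay as the last step left them, time stands still between calls to the robot, and variables do not carry over. Pictures are saved under pics/ and viewed, about 8 in all and at most 12, crops included, and the job is handed in when it is done.

Besides the shell and the picture viewer there is one more tool, called as a command line: name --argument value ..., lists and objects as JSON in quotes. carry_out: Moves the arm, as the interface text tells. Its arguments: {"type":"object","properties":{"targets":{"type":"array"},"newtons":{"type":"number"}},"required":["targets"]}

```bash
mkdir -p pics
python3 - <<'E'
from plant import *
import cv2
for n in("top","side"):
    cv2.imwrite(f"pics/{n}0.png",grab_frame(n)[:,:,::-1]); print(n,calibration(n))
print(read_state())
E
```

```text
top {'fov_y': 49.97430121963819, 'cx': 317.7533584274141, 'cy': 234.93452779854718, 'distortion': array([-0.11128667,  0.        ,  0.        ,  0.        ,  0.        ]), 'R': array([[ 2.28140699e-02, -9.99739565e-01, -5.65222616e-04],
       [-9.95483389e-01, -2.26648220e-02, -9.21907188e-02],
       [ 9.21538984e-02,  2.66591523e-03, -9.95741207e-01]]), 't': array([  -6.42682368,  561.12550722, 1245.44763594])}
side {'fov_y': 42.88310930425983, 'cx': 318.99852827360036, 'cy': 239.38393793925226, 'distortion': array([-0.0930477,  0.       ,  0.       ,  0.       ,  0.       ]), 'R': array([[-0.89306899, -0.44975296,  0.01224965],
       [-0.31142328,  0.598281  , -0.73829221],
       [ 0.32472037, -0.6631607 , -0.67436975]]), 't': array([ 521.2233569 ,  229.78092668, 1632.51787355])}
{'clock': 0.1, 'joints': array([-8.07452032e+01,  2.18353510e+01,  7.43781911e+01,  5.81427065e-05,
        8.38574205e+01, -1.23359215e+01]), 'qvel': array([ 0.04305021, -0.02252445, -0.02731164,  0.04384398, -0.01414707,
        0.03023429]), 'effort': array([ 3.02762026e-03, -4.38650823e+01, -2.24911308e+01,  7.14022620e-02,
        3.42580432e-02, -6.86871726e-05]), 'ee_pos': array([ 202.37491642, -511.3657542 ,  404.22912317]), 'orientation': array([[ 9.29836175e-01,  3.67973706e-01, -1.98190963e-04],
       [ 3.67973664e-01, -9.29835409e-01,  1.22256992e-03],
       [ 2.65588608e-04, -1.20971879e-03, -9.99999233e-01]]), 'contact_force': array([-0.28479718, -0.20350452, -0.35427308]), 'moment': array([ 0.01325216, -0.00411893,  0.00570595]), 'opening': 88.26055582082374}
```

View pics/top0.png

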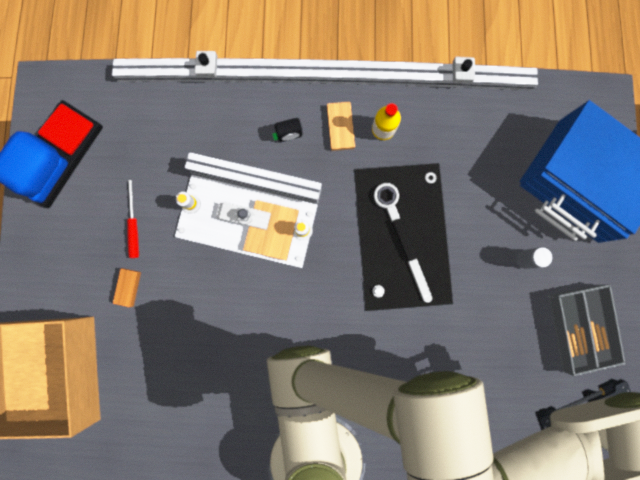

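View pics/side0.png

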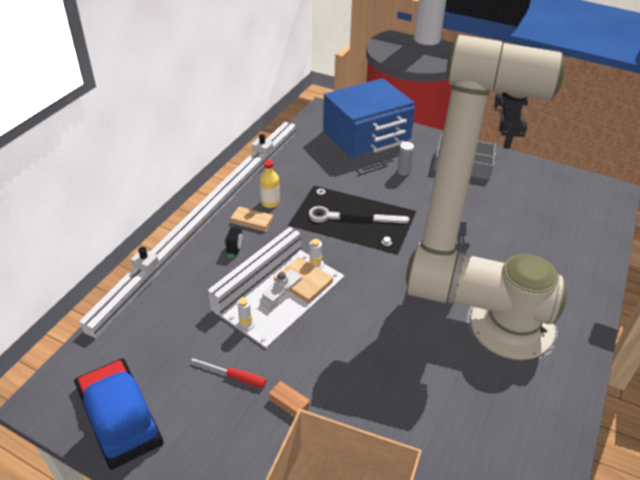

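The overview shows the spanner on the mat (ring ~(386,195), tail ~(427,300) in the top view), the nut near (241,213), the cylinders at (186,200) and (302,229), and the fence behind. I'll take enlarged crops next.

```bash
cat > h.py <<'E'
import numpy as np, cv2
from plant import *
def cam(n):
    c=calibration(n); f=240/np.tan(np.radians(c['fov_y']/2))
    return c,np.array([[f,0,c['cx']],[0,f,c['cy']],[0,0,1]])
def px2w(n,uv,z):
    c,K=cam(n); p=cv2.undistortPoints(np.array([[uv]],float),K,c['distortion'])[0,0]
    d=c['R'].T@[p[0],p[1],1]; o=-c['R'].T@c['t']; return o+d*(z-o[2])/d[2]
def w2px(n,X):
    c,K=cam(n); return cv2.projectPoints(np.array([X],float),cv2.Rodrigues(c['R'])[0],c['t'],K,c['distortion'])[0][0,0]
def crop(im,x,y,w,h,s): return cv2.resize(im[y:y+h,x:x+w],None,fx=s,fy=s,interpolation=cv2.INTER_CUBIC)
E
python3 - <<'E'
from h import *
t=cv2.imread('pics/top0.png');s=cv2.imread('pics/side0.png')
a=crop(t,355,160,100,150,4);b=crop(t,170,150,160,120,4)[:, :400]
cv2.imwrite('pics/c1.png',np.hstack([a,crop(t,185,180,100,150//2,4).repeat(1,0) if 0 else crop(t,200,170,100,150,4)]))
cv2.imwrite('pics/c2.png',np.vstack([crop(s,240,220,160,70,5),]))
E
```

```text
(no output)
```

View pics/c1.png

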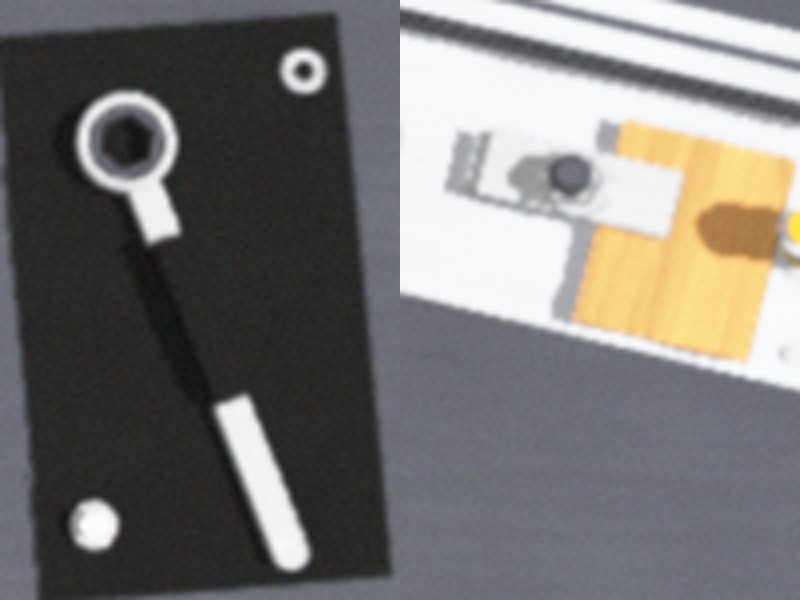

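View pics/c2.png

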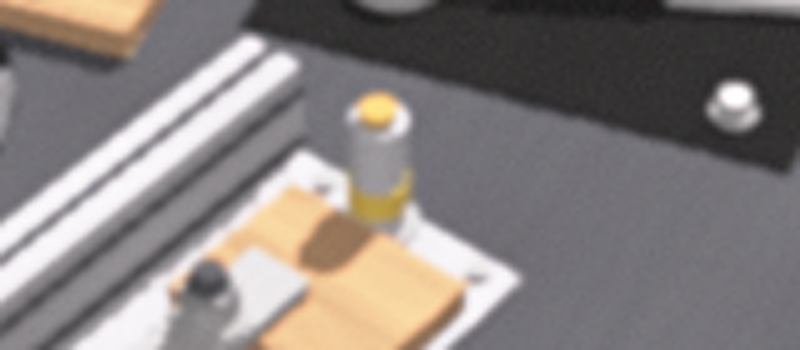

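The crops give these pixel positions:
- **Ring:** centre at crop (127,141).
- **Sleeve and tail:** the sleeve ends at (163,242) and (232,400), and the tail axis is at (293,558).
- **Stud top:** (170,173) in the top crop and (208,278) in the side crop.
- **Right cylinder:** top at (378,108) in the side crop.

Run:
```python
from h import *
g=lambda x,y,x0,y0,s:((x+.5)/s-.5+x0,(y+.5)/s-.5+y0)
T=lambda x,y:g(x,y,355,160,4)
ring=px2w('top',T(127,141),20);s1=px2w('top',T(163,242),20);s2=px2w('top',T(232,400),20);tl=px2w('top',T(293,560),16)
print(ring,s1,s2,tl,np.linalg.norm(s1-s2))
d=(ring-tl)[:2];d/=np.linalg.norm(d);print('yaw',np.degrees(np.arctan2(d[1],d[0])),'len',(tl-ring)[:2]@d,'grip from ring',ring[:2]-110*d,'from sleeve',(s1[:2]-45*d),s2[:2]+65*d)
print('nut top cam',px2w('top',g(170,173,200,170,4),88),'side',px2w('side',g(208,278,240,220,5),88))
print('cylR side',px2w('side',g(378,108,240,220,5),103),'top',px2w('top',(302,227.5),103),'cylL top',px2w('top',(184,199),103), 'side',px2w('side',(244,301),103))
print('ring side',px2w('side',(319,214),20),'mat corners',[px2w('top',T(x,y),4)[:2].round() for x,y in((0,40),(337,13),(390,573),(40,598))])
print('fence',px2w('top',(188,155),80),px2w('top',(321,184),80))
```

```text
[ 666.33111543 -163.16355931   20.        ] [ 603.15184887 -186.2593936    20.        ] [ 505.57131366 -230.16122343   20.        ] [ 407.42223993 -269.89253817   16.        ] 107.00154912254501
yaw 22.402731642337145 len -280.0444263706418 grip from ring [ 564.63305033 -205.08614933] from sleeve [ 561.54809496 -203.40954406] [ 565.66562485 -205.38878387]
nut top cam [603.65805865 186.08726266  88.        ] side [599.14934318 196.88901436  88.        ]
cylR side [572.12635006  49.36898221 103.        ] top [570.49131639  43.11874621 103.        ] cylL top [631.73030027 322.76512001 103.        ] side [630.63514412 332.66892466 103.        ]
ring side [ 659.57986333 -150.27500542   20.        ] mat corners [array([732., -84.]), array([ 756., -300.]), array([ 400., -334.]), array([ 381., -114.])]
fence [743.38813051 324.90432433  80.        ] [678.40538877   1.25327053  80.        ]
```

carry_out --targets '[[[1.8, 1.5, 0], [0, 0, 0.158], 1], [[3.6, 3.0, -0.5], [0, 0, 0.316], 1], [[5.4, 4.6, -1], [0, 0, 0.474], 1], [[7.2, 6.1, -1.5], [0, 0, 0.632], 1], [[9.0, 7.65, -2], [0, 0, 0.789], 1]]'

```text
clock: 0.72
ee_pos: [292.9, -434.3, 384.3]
orientation: [[0.389, 0.921, -0.0], [0.921, -0.389, 0.001], [0.001, -0.001, -1.0]]
contact_force: [0.0, -0.3, 0.1]
opening: 87.8
```

carry_out --targets '[[[1.8, 1.5, 0], [0, 0, 0.158], 1], [[3.6, 3.0, -0.5], [0, 0, 0.316], 1], [[5.4, 4.6, -1], [0, 0, 0.474], 1], [[7.2, 6.1, -1.5], [0, 0, 0.632], 1], [[9.0, 7.65, -2], [0, 0, 0.789], 1]]'

```text
clock: 1.35
ee_pos: [382.9, -357.8, 364.3]
orientation: [[-0.379, 0.925, -0.0], [0.925, 0.379, 0.001], [0.001, -0.0, -1.0]]
contact_force: [-0.0, -0.8, -0.0]
opening: 88.0
```

carry_out --targets '[[[1.8, 1.5, 0], [0, 0, 0.158], 1], [[3.6, 3.0, -0.5], [0, 0, 0.316], 1], [[5.4, 4.6, -1], [0, 0, 0.474], 1], [[7.2, 6.1, -1.5], [0, 0, 0.632], 1], [[9.0, 7.65, -2], [0, 0, 0.789], 1]]'

```text
clock: 1.98
ee_pos: [472.9, -281.4, 344.3]
orientation: [[-0.924, 0.383, -0.001], [0.383, 0.924, 0.0], [0.001, 0.0, -1.0]]
contact_force: [0.1, -0.6, -0.2]
opening: 87.9
```

carry_out --targets '[[[1.8, 1.5, 0], [0, 0, 0.158], 1], [[3.6, 3.0, -0.5], [0, 0, 0.316], 1], [[5.4, 4.6, -1], [0, 0, 0.474], 1], [[7.2, 6.1, -1.5], [0, 0, 0.632], 1], [[9.0, 7.65, -2], [0, 0, 0.789], 1]]'

```text
clock: 2.6
ee_pos: [562.9, -204.8, 324.2]
orientation: [[-0.922, -0.386, -0.001], [-0.386, 0.922, 0.0], [0.001, 0.001, -1.0]]
contact_force: [0.6, -0.2, 0.6]
opening: 88.8
```

Run:
```python
from h import *
t=grab_frame('top')[:,:,::-1].copy();s=grab_frame('side')[:,:,::-1].copy()
cv2.imwrite('pics/t1.png',t);cv2.imwrite('pics/s1.png',s)
q=read_state();R=q['orientation'];p=q['ee_pos'];c=p+R@[0,0,166]
for sg in(1,-1):
  X=c+R@[0,sg*44,0]; print(X,w2px('side',X),w2px('top',X))
print(w2px('side',[562,-204.,14]),w2px('side',[664.5,-162.5,20]))
b=w2px('side',c).astype(int);print(b)
cv2.imwrite('pics/c3.png',crop(s,280,120,160,120,5))
```

```text
[ 546.14932831 -163.31933317  157.78654205] [355.6796818  187.32224422] [394.12747466 237.91242577]
[ 580.00356205 -244.54663028  157.65591922] [356.43810279 169.9552257 ] [430.4873395  223.60265957]
[354.0078465  214.95401999] [319.3472907  211.34536729]
[356 178]
```

View pics/c3.png

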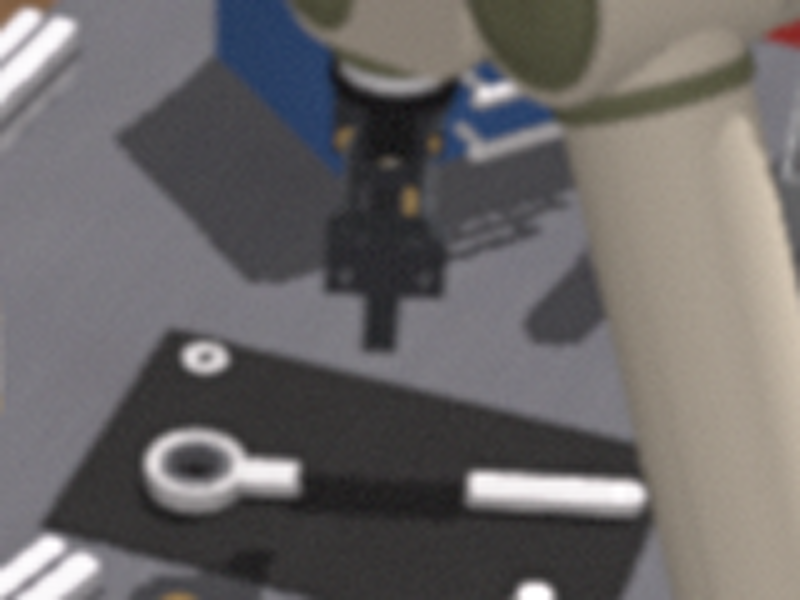

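The side view puts the near fingertip at crop (380,350), where I predicted ~(380,340–355). The robot and side camera agree. The spanner's sleeve lies at crop (300–468, 487), about as estimated along the handle and a few mm towards +y. I'll descend now.

carry_out --targets '[[[-0.1, 0.3, -5], [0, 0, 0], 1], [[-0.1, 0.3, -10], [0, 0, 0], 1], [[-0.1, 0.3, -13], [0, 0, 0], 1], [[-0.1, 0.3, -14.6], [0, 0, 0], 1], [[-0.1, 0.3, -15.2], [0, 0, 0], 1]]' --newtons 45

```text
clock: 3.32
ee_pos: [561.2, -202.8, 172.6]
orientation: [[-0.925, -0.38, -0.0], [-0.38, 0.925, 0.0], [0.0, 0.0, -1.0]]
contact_force: [-0.6, -0.5, 0.5]
opening: 88.1
```

carry_out --targets '[[[0, 0, 0], [0, 0, 0], -1], [[0, 0, 0], [0, 0, 0], -1], [[0, 0, 0], [0, 0, 0], -1], [[0, 0, 0], [0, 0, 0], -1], [[0, 0, 0], [0, 0, 0], -1]]'

```text
clock: 3.95
ee_pos: [561.4, -202.4, 172.9]
orientation: [[-0.924, -0.381, 0.0], [-0.381, 0.924, -0.0], [-0.0, -0.0, -1.0]]
contact_force: [-0.4, 0.1, -0.4]
opening: 40.0
```

carry_out --targets '[[[0, 0, 0], [0, 0, 0], -1], [[0, 0, 0], [0, 0, 0], -1]]'

```text
clock: 4.2
ee_pos: [561.5, -202.6, 172.8]
orientation: [[-0.924, -0.381, 0.001], [-0.381, 0.924, -0.001], [-0.0, -0.001, -1.0]]
contact_force: [0.5, -1.3, -0.4]
opening: 23.5
```

carry_out --targets '[[[0, 0, 3], [0, 0, 0], -1], [[0, 0, 7], [0, 0, 0], -1], [[0, 0, 11], [0, 0, 0], -1], [[0, 0, 13.5], [0, 0, 0], -1], [[-0.4, 2.5, 13.5], [0, 0, 0], -1]]'

```text
clock: 4.82
ee_pos: [557.3, -177.8, 308.6]
orientation: [[-0.925, -0.38, 0.002], [-0.38, 0.925, -0.001], [-0.001, -0.002, -1.0]]
contact_force: [-0.4, 0.2, -5.8]
opening: 23.4
```

carry_out --targets '[[[-0.4, 3, 0], [0, 0, 0.03], -1], [[-0.8, 6, 0], [0, 0, 0.06], -1], [[-1.2, 9, 0], [0, 0, 0.09], -1], [[-1.6, 12, 0], [0, 0, 0.12], -1], [[-2.0, 15, 0], [0, 0, 0.15], -1]]'

```text
clock: 5.45
ee_pos: [536.4, -25.5, 306.1]
orientation: [[-0.856, -0.516, -0.004], [-0.516, 0.856, 0.001], [0.003, 0.003, -1.0]]
contact_force: [-0.5, 0.0, -5.6]
opening: 23.5
```

carry_out --targets '[[[-0.4, 3, 0], [0, 0, 0.03], -1], [[-0.8, 6, 0], [0, 0, 0.06], -1], [[-1.2, 9, 0], [0, 0, 0.09], -1], [[-1.6, 12, 0], [0, 0, 0.13], -1], [[-2.0, 14.7, 0], [0, 0, 0.157], -1]]'

```text
clock: 6.08
ee_pos: [516.1, 121.4, 306.2]
orientation: [[-0.765, -0.644, -0.004], [-0.644, 0.765, 0.0], [0.003, 0.003, -1.0]]
contact_force: [0.1, -0.6, -5.7]
opening: 23.8
```

Run:
```python
from h import *
t=grab_frame('top')[:,:,::-1].copy();s=grab_frame('side')[:,:,::-1].copy()
cv2.imwrite('pics/t2.png',t);cv2.imwrite('pics/s2.png',s)
q=read_state();R=q['orientation'];p=q['ee_pos'];print(p,R.round(3),q['contact_force'],q['moment'],q['opening'])
hd=-R[:,0]; ring=p+R@[0,0,158]+110*hd; print('pred ring centre',ring,w2px('top',ring),w2px('side',ring))
a=crop(t,190,150,100,150,4);b=crop(s,240,190,100,150,4)
cv2.imwrite('pics/c4.png',np.hstack([a,b]))
```

```text
[515.78187474 122.32014556 306.23417711] [[-0.764 -0.646 -0.004]
 [-0.646  0.764  0.001]
 [ 0.003  0.003 -1.   ]] [ 0.90770405 -0.50896964 -6.22606684] [ 0.05965071 -0.06243436  0.07405483] 23.540339768415777
pred ring centre [599.12849113 193.47109644 147.94683167] [234.88260694 211.21117453] [281.16375908 258.37758873]
```

View pics/c4.png

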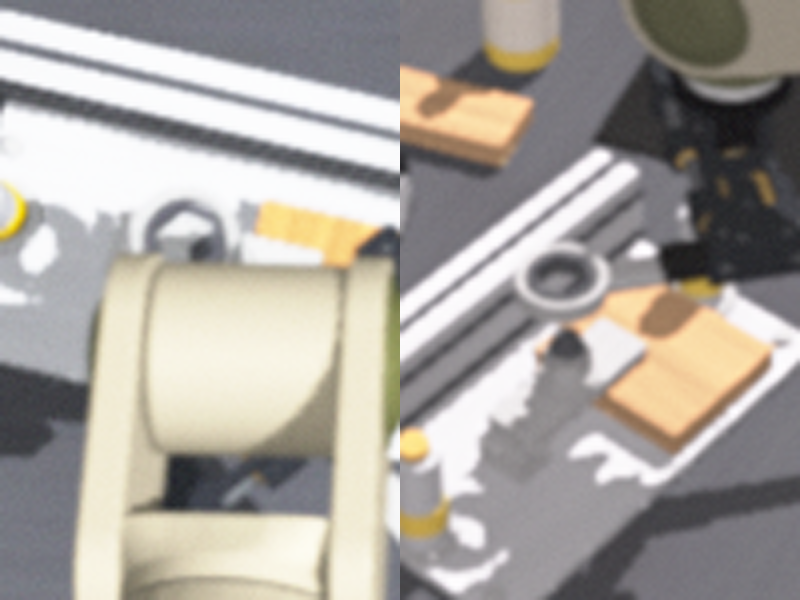

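Side view: ring top-face centre at crop (162,278), stud tip at (168,347). Top view: the visible part of the ring has its outer edge at x 128–240 and y 197, so its centre is ~(184,254). Next I'll triangulate the ring and stud the same way and take the difference.

```bash
cat >> h.py <<'E'
def tri(pt,ps):
    P=[];u=[]
    for n,p in(('top',pt),('side',ps)):
        c,K=cam(n);P.append(np.c_[c['R'],c['t']]);u.append(cv2.undistortPoints(np.array([[p]],float),K,c['distortion'])[0,0][:,None])
    X=cv2.triangulatePoints(*P,*u)[:,0];return X[:3]/X[3]
g=lambda x,y,x0,y0,s:((x+.5)/s-.5+x0,(y+.5)/s-.5+y0)
E
python3 - <<'E'
from h import *
rt,rs=g(184,254,190,150,4),g(162,278,240,190,4)
st,s1,s2=g(170,173,200,170,4),g(208,278,240,220,5),g(168,347,240,190,4)
print('ring',tri(rt,rs),px2w('top',rt,156),px2w('side',rs,156))
print('stud',tri(st,s1),tri(st,s2),px2w('top',st,88),px2w('side',s1,88),px2w('side',s2,88))
E
```

```text
ring [598.53798095 193.46253631 144.47925864] [593.76588967 190.29511099 156.        ] [595.88380175 204.25587668 156.        ]
stud [604.92728719 187.69346403  76.94475208] [604.5974837  187.96297332  73.05825187] [603.65805865 186.08726266  88.        ] [599.14934318 196.88901436  88.        ] [595.99339806 200.18825771  88.        ]
```

carry_out --targets '[[[0.3, -0.3, -1.5], [0, 0, 0], -1], [[0.6, -0.55, -3], [0, 0, 0], -1], [[0.6, -0.55, -4.3], [0, 0, 0], -1], [[0.6, -0.55, -4.3], [0, 0, 0], -1]]'

```text
clock: 6.68
ee_pos: [523.3, 113.7, 263.3]
orientation: [[-0.767, -0.642, -0.003], [-0.642, 0.767, 0.0], [0.002, 0.002, -1.0]]
contact_force: [0.1, 0.6, -6.0]
opening: 23.4
```

Run:
```python
from h import *
t=grab_frame('top')[:,:,::-1].copy();s=grab_frame('side')[:,:,::-1].copy()
cv2.imwrite('pics/t3.png',t);cv2.imwrite('pics/s3.png',s)
q=read_state();R=q['orientation'];p=q['ee_pos'];print(p,R.round(3),q['contact_force'],q['moment'],q['opening'])
hd=-R[:,0]; ring=p+R@[0,0,158]+110*hd; print('pred ring centre',ring,w2px('top',ring),w2px('side',ring))
a=crop(t,215,185,50,75,8);b=crop(s,255,235,50,75,8)
cv2.imwrite('pics/c5.png',np.hstack([a,b]))
```

```text
[523.48240243 113.91371104 264.73258483] [[-0.766 -0.643 -0.   ]
 [-0.643  0.766  0.   ]
 [ 0.     0.    -1.   ]] [-0.44089714 -0.22978308 -5.80557785] [ 0.05425507 -0.01749814 -0.00082204] 23.946221049329015
pred ring centre [607.76122506 184.59551335 106.72890488] [241.65199815 210.05812577] [280.43472912 266.32921616]
```

View pics/c5.png

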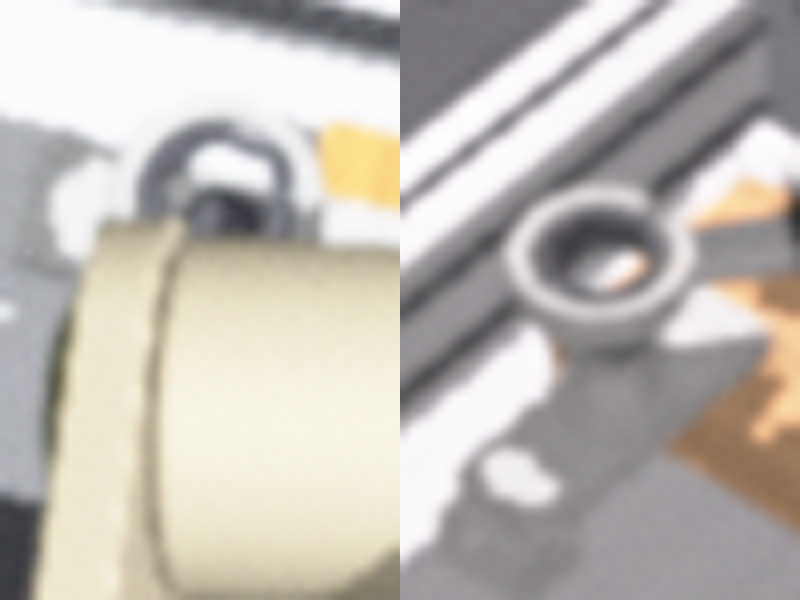

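The stud shows through the bore in the top view: dark ratchet circle centre ~(218,200), stud tip ~(227,217) in the crop. In the side view the ring's top-face centre is at ~(201,255).

Run:
```python
from h import *
P=np.array([607.3,184.9])
for n,rp,sp in(('top',g(218,200,215,185,8),g(227,217,215,185,8)),('top',g(218,200,215,185,8),g(170,173,200,170,4)),('side',g(201,255,255,235,8),(281.2,275.2)),('side',g(201,255,255,235,8),(281.6,276.4))):
    zr=114.5
    b=np.array(rp)-w2px(n,[*P,zr]); print(n,'bias',b,'stud',px2w(n,np.array(sp)-b,88),'raw d',px2w(n,sp,88)-px2w(n,rp,zr))
```

```text
top bias [ 0.79335329 -0.21966894] stud [605.96542867 186.1290748   88.        ] raw d [ -1.32238227   1.18904223 -26.5       ]
top bias [ 0.79335329 -0.21966894] stud [603.09452499 187.95147507  88.        ] raw d [ -4.19340508   3.01163145 -26.5       ]
side bias [-0.7526488   2.04305898] stud [601.10702145 189.2714784   88.        ] raw d [ -6.14055213   4.34145835 -26.5       ]
side bias [-0.7526488   2.04305898] stud [597.95018557 192.70948032  88.        ] raw d [ -9.28271484   7.75275864 -26.5       ]
```

carry_out --targets '[[[-0.3, 0.25, 0], [0, 0, 0], -1], [[-0.3, 0.25, -0.5], [0, 0, 0], -1], [[-0.3, 0.25, -1.0], [0, 0, 0], -1], [[-0.3, 0.25, -1.4], [0, 0, 0], -1], [[-0.3, 0.25, -1.4], [0, 0, 0], -1]]'

```text
clock: 7.4
ee_pos: [520.4, 116.6, 250.4]
orientation: [[-0.766, -0.643, -0.001], [-0.643, 0.766, -0.0], [0.001, 0.0, -1.0]]
contact_force: [-0.5, 0.2, -5.5]
opening: 23.5
```

carry_out --targets '[[[0, 0, -0.2], [0, 0, 0], -1], [[0, 0, -0.4], [0, 0, 0], -1], [[0, 0, -0.4], [0, 0, 0], -1]]'

```text
clock: 7.78
ee_pos: [520.3, 116.6, 246.6]
orientation: [[-0.766, -0.643, -0.0], [-0.643, 0.766, 0.0], [0.0, 0.0, -1.0]]
contact_force: [0.6, 0.1, -5.6]
opening: 24.0
```

carry_out --targets '[[[0.15, 0.13, 0], [0, 0, 0], -1], [[0.31, 0.26, 0], [0, 0, 0], -1], [[0.31, 0.26, 0], [0, 0, 0], -1]]'

```text
clock: 8.15
ee_pos: [522.9, 118.8, 246.5]
orientation: [[-0.766, -0.643, -0.003], [-0.643, 0.766, -0.002], [0.004, 0.001, -1.0]]
contact_force: [-5.8, -6.6, -3.1]
opening: 23.8
```

carry_out --targets '[[[0.08, 0.065, 0], [0, 0, 0], -1], [[0.08, 0.065, 0], [0, 0, 0], -1]]'

```text
clock: 8.4
ee_pos: [523.3, 119.2, 246.4]
orientation: [[-0.766, -0.643, -0.005], [-0.643, 0.766, -0.002], [0.005, 0.001, -1.0]]
contact_force: [-8.1, -8.4, -2.4]
opening: 23.6
```

carry_out --targets '[[[0.08, 0.065, 0], [0, 0, 0], -1], [[0.08, 0.065, 0], [0, 0, 0], -1]]'

```text
clock: 8.65
ee_pos: [523.8, 119.6, 246.3]
orientation: [[-0.766, -0.643, -0.007], [-0.643, 0.766, -0.003], [0.007, 0.002, -1.0]]
contact_force: [-11.6, -11.1, -0.1]
opening: 23.9
```

carry_out --targets '[[[-0.47, -0.39, 0], [0, 0, 0], -1], [[-0.78, -0.64, 0], [0, 0, 0], -1], [[-0.78, -0.64, 0], [0, 0, 0], -1]]'

```text
clock: 9.02
ee_pos: [517.3, 114.1, 246.8]
orientation: [[-0.766, -0.643, 0.0], [-0.643, 0.766, 0.0], [-0.0, -0.0, -1.0]]
contact_force: [0.5, -0.0, -6.2]
opening: 23.3
```

carry_out --targets '[[[-0.15, -0.13, 0], [0, 0, 0], -1], [[-0.31, -0.26, 0], [0, 0, 0], -1], [[-0.31, -0.26, 0], [0, 0, 0], -1]]'

```text
clock: 9.4
ee_pos: [514.3, 111.6, 247.0]
orientation: [[-0.766, -0.643, 0.001], [-0.643, 0.766, 0.0], [-0.001, -0.001, -1.0]]
contact_force: [0.7, 1.5, -4.5]
opening: 23.4
```

carry_out --targets '[[[-0.15, -0.13, 0], [0, 0, 0], -1], [[-0.31, -0.26, 0], [0, 0, 0], -1], [[-0.31, -0.26, 0], [0, 0, 0], -1]]'

```text
clock: 9.78
ee_pos: [512.3, 109.6, 247.6]
orientation: [[-0.766, -0.643, 0.007], [-0.643, 0.766, 0.002], [-0.007, -0.003, -1.0]]
contact_force: [10.2, 9.8, -6.2]
opening: 23.4
```

carry_out --targets '[[[0.35, 0.29, 0], [0, 0, 0], -1], [[0.69, 0.58, 0], [0, 0, 0], -1], [[0.43, 0.89, 0], [0, 0, 0], -1], [[0.18, 1.19, 0], [0, 0, 0], -1], [[0.18, 1.19, 0], [0, 0, 0], -1]]'

```text
clock: 10.4
ee_pos: [512.9, 120.7, 247.0]
orientation: [[-0.766, -0.643, 0.001], [-0.643, 0.766, -0.0], [-0.001, -0.001, -1.0]]
contact_force: [2.3, -2.3, -5.4]
opening: 23.7
```

```bash
python3 -c "
from plant import *
q=read_state();print(q['ee_pos'],q['contact_force'],q['moment'])"
```

```text
[512.94724575 120.73908937 247.02454485] [ 2.25694749 -2.29178213 -5.40133007] [-0.2759879 -0.5770213 -0.3700526]
```

carry_out --targets '[[[0.26, -0.31, 0], [0, 0, 0], -1], [[0.51, -0.61, 0], [0, 0, 0], -1], [[0.77, -0.92, 0], [0, 0, 0], -1], [[1.03, -1.22, 0], [0, 0, 0], -1], [[1.03, -1.22, 0], [0, 0, 0], -1]]'

```text
clock: 11.02
ee_pos: [522.8, 109.1, 246.4]
orientation: [[-0.765, -0.644, -0.002], [-0.644, 0.765, 0.001], [0.001, 0.003, -1.0]]
contact_force: [-3.5, 5.4, -5.0]
opening: 23.9
```

```bash
python3 -c "
from plant import *
q=read_state();print(q['ee_pos'],q['contact_force'],q['moment'])"
```

```text
[522.76647716 109.06167068 246.42844602] [-3.4727546   5.37712216 -5.02986926] [1.2804064  0.34254136 0.80011608]
```

carry_out --targets '[[[-0.3, 0.35, 0], [0, 0, 0], -1], [[-0.57, 0.67, 0], [0, 0, 0], -1], [[-0.57, 0.67, -0.3], [0, 0, 0], -1], [[-0.57, 0.67, -0.6], [0, 0, 0], -1], [[-0.57, 0.67, -0.6], [0, 0, 0], -1]]'

```text
clock: 11.65
ee_pos: [517.7, 115.3, 240.7]
orientation: [[-0.766, -0.643, 0.001], [-0.643, 0.766, 0.0], [-0.001, -0.0, -1.0]]
contact_force: [0.6, 1.7, -2.9]
opening: 23.7
```

carry_out --targets '[[[0, 0, -0.15], [0, 0, 0], -1], [[0, 0, -0.3], [0, 0, 0], -1], [[0, 0, -0.3], [0, 0, 0], -1]]'

```text
clock: 12.02
ee_pos: [517.6, 115.3, 238.1]
orientation: [[-0.766, -0.643, 0.001], [-0.643, 0.766, 0.0], [-0.001, -0.001, -1.0]]
contact_force: [-0.7, 1.1, 0.5]
opening: 23.7
```

Contact is at about nut-top height with ~6 N of pressure. Now I'll swing clockwise about the nut.

carry_out --targets '[[[-0.24, 0.3, 0], [0, 0, -0.035], -1], [[-0.47, 0.61, 0], [0, 0, -0.07], -1], [[-0.69, 0.92, 0], [0, 0, -0.105], -1], [[-0.9, 1.24, 0], [0, 0, -0.14], -1]]'

```text
clock: 12.52
ee_pos: [508.5, 127.8, 238.1]
orientation: [[-0.849, -0.529, 0.001], [-0.529, 0.849, -0.0], [-0.001, -0.001, -1.0]]
contact_force: [-0.4, 1.5, 0.7]
opening: 23.7
```

carry_out --targets '[[[-0.2, 0.33, 0], [0, 0, -0.035], -1], [[-0.39, 0.67, 0], [0, 0, -0.07], -1], [[-0.56, 1.01, 0], [0, 0, -0.105], -1], [[-0.72, 1.36, 0], [0, 0, -0.14], -1]]'

```text
clock: 13.02
ee_pos: [501.2, 141.5, 238.0]
orientation: [[-0.914, -0.406, 0.001], [-0.406, 0.914, -0.0], [-0.0, -0.0, -1.0]]
contact_force: [-1.1, 0.9, 0.6]
opening: 23.8
```

carry_out --targets '[[[-0.15, 0.35, 0], [0, 0, -0.035], -1], [[-0.29, 0.71, 0], [0, 0, -0.07], -1], [[-0.41, 1.08, 0], [0, 0, -0.105], -1], [[-0.53, 1.44, 0], [0, 0, -0.14], -1]]'

```text
clock: 13.52
ee_pos: [495.8, 156.0, 238.0]
orientation: [[-0.962, -0.275, 0.0], [-0.275, 0.962, -0.0], [-0.0, -0.0, -1.0]]
contact_force: [-2.4, 2.9, 1.3]
opening: 23.5
```

carry_out --targets '[[[-0.1, 0.37, 0], [0, 0, -0.035], -1], [[-0.19, 0.75, 0], [0, 0, -0.07], -1], [[-0.26, 1.12, 0], [0, 0, -0.105], -1], [[-0.32, 1.5, 0], [0, 0, -0.14], -1]]'

```text
clock: 14.02
ee_pos: [492.5, 171.0, 237.9]
orientation: [[-0.99, -0.138, -0.0], [-0.138, 0.99, -0.0], [0.0, -0.0, -1.0]]
contact_force: [-2.7, 3.6, 1.6]
opening: 23.9
```

Run:
```python
from h import *
q=read_state();print(q['ee_pos'],q['contact_force'],q['moment'])
t=grab_frame('top')[:,:,::-1].copy();s=grab_frame('side')[:,:,::-1].copy()
cv2.imwrite('pics/t4.png',t);cv2.imwrite('pics/s4.png',s)
a=crop(t,215,185,50,75,8);b=crop(s,255,235,50,75,8)
cv2.imwrite('pics/c6.png',np.hstack([a,b]))
```

```text
[492.49862655 171.03623701 237.93595354] [-2.69378618  3.59945318  1.62979755] [ 0.68850054 -0.38095326  0.56756697]
```

View pics/c6.png

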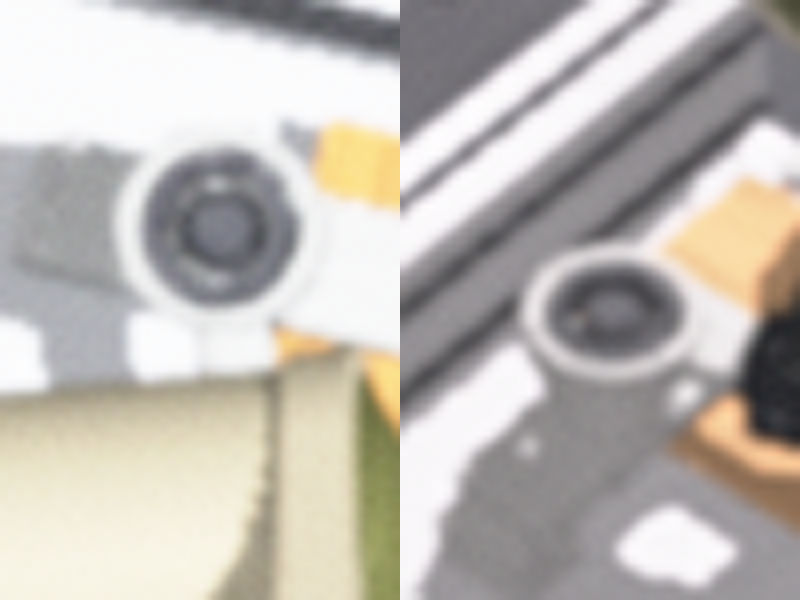

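The top view shows the ring nearly concentric with the stud: ratchet circle (220,226), stud ~(219,224). It is still sitting on top of the nut. I'll ease off the side force and keep swinging.

carry_out --targets '[[[-0.07, 0.13, 0], [0, 0, 0], -1], [[-0.12, 0.51, 0], [0, 0, -0.035], -1], [[-0.15, 0.89, 0], [0, 0, -0.07], -1], [[-0.17, 1.28, 0], [0, 0, -0.105], -1], [[-0.18, 1.66, 0], [0, 0, -0.14], -1]]'

```text
clock: 14.75
ee_pos: [491.0, 187.3, 237.9]
orientation: [[-1.0, 0.002, 0.0], [0.002, 1.0, -0.0], [-0.0, -0.0, -1.0]]
contact_force: [-1.3, 2.4, 1.0]
opening: 23.5
```

carry_out --targets '[[[0, 0.38, 0], [0, 0, -0.035], -1], [[0.03, 0.77, 0], [0, 0, -0.07], -1], [[0.06, 1.15, 0], [0, 0, -0.105], -1], [[0.11, 1.53, 0], [0, 0, -0.14], -1]]'

```text
clock: 15.25
ee_pos: [492.0, 202.7, 237.8]
orientation: [[-0.99, 0.142, 0.0], [0.142, 0.99, -0.0], [-0.0, -0.0, -1.0]]
contact_force: [-3.0, 2.9, 1.7]
opening: 23.5
```

```bash
python3 -c "
from plant import *
q=read_state();print(q['ee_pos'],q['contact_force'],q['moment'])"
```

```text
[492.04122675 202.73479489 237.84597651] [-3.03426185  2.90381406  1.74468002] [ 0.55444358 -0.36043354  0.53662301]
```

carry_out --targets '[[[-0.08, 0.13, 0], [0, 0, 0], -1], [[-0.02, 0.51, 0], [0, 0, -0.035], -1], [[0.05, 0.89, 0], [0, 0, -0.07], -1], [[0.05, 0.89, 0], [0, 0, -0.07], -1]]'

```text
clock: 15.75
ee_pos: [493.0, 211.3, 237.9]
orientation: [[-0.978, 0.209, 0.002], [0.209, 0.978, -0.0], [-0.002, -0.0, -1.0]]
contact_force: [2.9, 1.4, 0.4]
opening: 23.3
```

```bash
python3 -c "
from plant import *
q=read_state();print(q['ee_pos'],q['contact_force'],q['moment'])"
```

```text
[493.00083457 211.30369606 237.90813893] [2.85236244 1.41662056 0.44303857] [-0.01702337 -1.04506397  0.24583778]
```

carry_out --targets '[[[0.08, 0.37, 0], [0, 0, -0.035], -1], [[0.18, 0.74, 0], [0, 0, -0.07], -1], [[0.18, 0.74, 0], [0, 0, -0.07], -1]]'

```text
clock: 16.12
ee_pos: [494.8, 218.7, 237.9]
orientation: [[-0.961, 0.277, 0.002], [0.277, 0.961, -0.0], [-0.002, 0.0, -1.0]]
contact_force: [2.1, 0.8, 0.1]
opening: 23.7
```

```bash
python3 -c "
from plant import *
q=read_state();print(q['ee_pos'],q['contact_force'],q['moment'])"
```

```text
[494.75054444 218.73078642 237.90815314] [2.07562423 0.84374003 0.09348504] [ 0.01892644 -1.20800116  0.35019457]
```

carry_out --targets '[[[0.05, 0.02, -0.1], [0, 0, 0], -1], [[0.16, 0.38, -0.1], [0, 0, -0.035], -1], [[0.28, 0.75, -0.1], [0, 0, -0.07], -1], [[0.28, 0.75, -0.1], [0, 0, -0.07], -1]]'

```text
clock: 16.62
ee_pos: [497.2, 226.3, 236.7]
orientation: [[-0.939, 0.344, 0.0], [0.344, 0.939, -0.0], [-0.0, -0.0, -1.0]]
contact_force: [2.2, -0.8, 1.3]
opening: 23.9
```

```bash
python3 -c "
from plant import *
q=read_state();print(q['ee_pos'],q['contact_force'],q['moment'])"
```

```text
[497.24931794 226.2874083  236.72854439] [ 2.24358397 -0.82523511  1.28529015] [-0.13059705 -1.09557488  0.30116432]
```

carry_out --targets '[[[0.14, 0.36, 0], [0, 0, -0.035], -1], [[0.29, 0.71, 0], [0, 0, -0.07], -1], [[0.29, 0.71, 0], [0, 0, -0.07], -1]]'

```text
clock: 17.0
ee_pos: [500.1, 233.4, 236.7]
orientation: [[-0.913, 0.408, 0.0], [0.408, 0.913, -0.0], [-0.0, -0.0, -1.0]]
contact_force: [1.7, 0.7, 0.5]
opening: 23.7
```

```bash
python3 -c "
from plant import *
q=read_state();print(q['ee_pos'],q['contact_force'],q['moment'])"
```

```text
[500.08935631 233.39545507 236.73645259] [1.71338088 0.67946644 0.52426537] [-0.09586378 -1.08212603  0.39682451]
```

carry_out --targets '[[[-0.03, 0, -0.15], [0, 0, 0], -1], [[-0.03, 0, -0.3], [0, 0, 0], -1], [[-0.03, 0, -0.3], [0, 0, 0], -1]]'

```text
clock: 17.38
ee_pos: [499.8, 233.4, 233.6]
orientation: [[-0.912, 0.409, -0.0], [0.409, 0.912, -0.0], [0.0, -0.0, -1.0]]
contact_force: [2.6, 0.7, 0.0]
opening: 23.3
```

Run:
```python
from h import *
q=read_state();print(q['ee_pos'],q['orientation'].round(4),q['contact_force'],q['moment'])
t=grab_frame('top')[:,:,::-1].copy();s=grab_frame('side')[:,:,::-1].copy()
cv2.imwrite('pics/t5.png',t);cv2.imwrite('pics/s5.png',s)
a=crop(t,215,185,50,75,8);b=crop(s,255,235,50,75,8)
cv2.imwrite('pics/c7.png',np.hstack([a,b]))
for z in(68,92): print(w2px('side',[602,187,z])+[-.75,2],w2px('top',[602,187,z])+[.8,-.2])
```

```text
[499.7746622  233.38120727 233.60312045] [[-9.124e-01  4.093e-01 -2.000e-04]
 [ 4.093e-01  9.124e-01 -1.000e-04]
 [ 1.000e-04 -1.000e-04 -1.000e+00]] [2.58613828 0.74949568 0.0095038 ] [-0.06701483 -1.09517555  0.32569984]
[281.53918875 279.67832067] [243.73932882 214.47290426]
[281.28281838 273.46908031] [242.26478938 213.13578703]
```

View pics/c7.png

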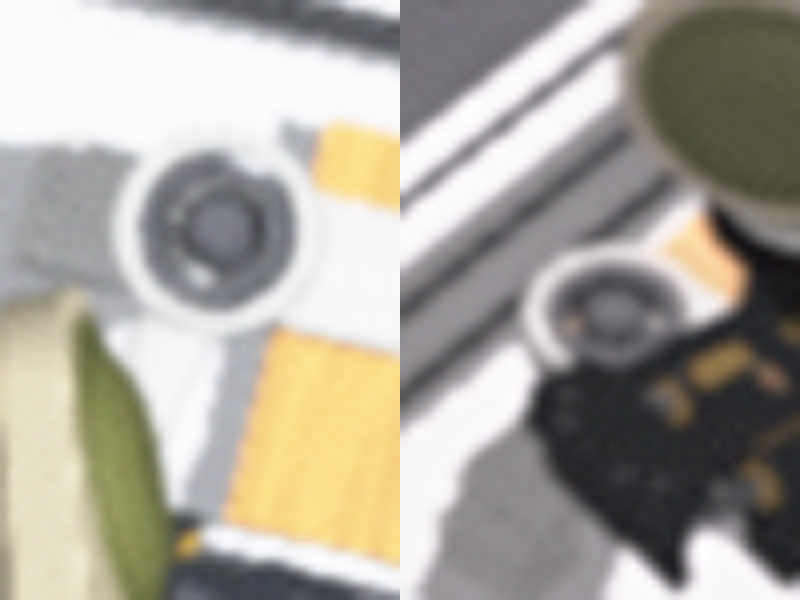

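Fz stayed constant while the tool went lower, and the side view puts the ring's top face still at z≈92. So the spanner is pitching in the pads, with its ring tilted up, instead of seating. I'll raise the tool, grip harder, and pitch the tool ring-down so the ring sits level under load.

carry_out --targets '[[[0, 0, 0.5], [0, 0, 0], -1], [[0, 0, 1.0], [0, 0, 0], -1], [[0, 0, 1.0], [0, 0, 0], -1]]' --newtons 60

```text
clock: 17.85
ee_pos: [499.2, 233.4, 243.3]
orientation: [[-0.912, 0.41, -0.003], [0.41, 0.912, -0.0], [0.003, -0.002, -1.0]]
contact_force: [-0.7, -0.1, -5.6]
opening: 23.6
```

```bash
python3 -c "
from plant import *
q=read_state();print(q['ee_pos'],q['contact_force'],q['moment'])"
```

```text
[499.15599609 233.40239057 243.26059578] [-0.67003142 -0.05639597 -5.58814905] [ 0.08147473 -0.09988045 -0.00489315]
```

carry_out --targets '[[[0.4, -0.18, 0], [0.0122, 0.0274, 0], -1], [[0.8, -0.36, 0], [0.0244, 0.0548, 0], -1], [[0.8, -0.36, 0], [0.0244, 0.0548, 0], -1]]'

```text
clock: 18.23
ee_pos: [508.1, 229.7, 244.0]
orientation: [[-0.911, 0.41, -0.055], [0.409, 0.912, 0.025], [0.06, 0.0, -0.998]]
contact_force: [-2.5, -0.4, -1.3]
opening: 24.0
```

```bash
python3 -c "
from plant import *
q=read_state();print(q['ee_pos'],q['orientation'].round(3),q['contact_force'],q['moment'])"
```

```text
[508.14378373 229.70284742 243.98854283] [[-0.911  0.41  -0.055]
 [ 0.409  0.912  0.025]
 [ 0.06   0.    -0.998]] [-2.47538    -0.42118612 -1.29173126] [-0.14641665 -0.3379859  -0.08257213]
```

carry_out --targets '[[[-0.05, 0, 0], [0, 0, 0], -1], [[0.11, 0.32, 0], [0, 0, -0.035], -1], [[0.26, 0.64, 0], [0, 0, -0.07], -1], [[0.44, 0.95, 0], [0, 0, -0.105], -1], [[0.61, 1.25, 0], [0, 0, -0.14], -1]]'

```text
clock: 18.85
ee_pos: [514.1, 242.7, 244.1]
orientation: [[-0.845, 0.533, -0.049], [0.532, 0.846, 0.032], [0.058, 0.001, -0.998]]
contact_force: [0.2, -0.0, -1.7]
opening: 23.3
```

```bash
python3 -c "
from plant import *
q=read_state();print(q['ee_pos'],q['contact_force'],q['moment'])"
```

```text
[514.1151703  242.67494319 244.06219746] [ 0.24615277 -0.03395402 -1.65135795] [-0.08758097 -0.67919456  0.1964695 ]
```

carry_out --targets '[[[0.2, 0.29, 0], [0, 0, -0.035], -1], [[0.4, 0.58, 0], [0, 0, -0.07], -1], [[0.61, 0.86, 0], [0, 0, -0.105], -1], [[0.83, 1.14, 0], [0, 0, -0.14], -1]]'

```text
clock: 19.35
ee_pos: [522.4, 254.1, 244.0]
orientation: [[-0.762, 0.646, -0.044], [0.645, 0.763, 0.039], [0.059, 0.001, -0.998]]
contact_force: [0.3, 1.8, -1.5]
opening: 23.4
```

```bash
python3 -c "
from plant import *
q=read_state();print(q['ee_pos'],q['contact_force'],q['moment'])"
```

```text
[522.3955052  254.13762675 244.0232068 ] [ 0.2639174   1.79370654 -1.47184033] [-0.03592646 -0.60973982  0.21547635]
```

A pure ~0.2 N·m torque with almost no side force suggests the bore is caught on the bevel and dragging the nut, a few degrees ahead of alignment. I'll lift clear, back off ~10°, check the centring and land again.

carry_out --targets '[[[0, 0, 0.4], [0, 0, 0], -1], [[0, 0, 0.7], [0, 0, 0], -1], [[-0.54, -0.7, 0.7], [0, 0, 0.0875], -1], [[-1.01, -1.45, 0.7], [0, 0, 0.175], -1], [[-1.01, -1.45, 0.7], [0, 0, 0.175], -1]]'

```text
clock: 19.98
ee_pos: [511.8, 238.9, 250.7]
orientation: [[-0.862, 0.504, -0.053], [0.503, 0.864, 0.03], [0.061, -0.001, -0.998]]
contact_force: [0.7, 0.9, -6.2]
opening: 23.6
```

Run:
```python
from h import *
q=read_state();print(q['ee_pos'],q['orientation'].round(4),q['contact_force'],q['moment'])
t=np.mean([grab_frame('top').astype(float) for _ in range(4)],0)[:,:,::-1].astype(np.uint8)
s=np.mean([grab_frame('side').astype(float) for _ in range(4)],0)[:,:,::-1].astype(np.uint8)
cv2.imwrite('pics/t6.png',t);cv2.imwrite('pics/s6.png',s)
a=crop(t,224,196,40,40,14);b=crop(s,262,255,16,40,14)
a=np.clip(a*1.6,0,255).astype(np.uint8);b=np.clip(b*1.6,0,255).astype(np.uint8)
cv2.imwrite('pics/c8.png',np.hstack([a,b]))
```

```text
[511.77937952 238.89599918 250.65005926] [[-0.8622  0.5038 -0.053 ]
 [ 0.5029  0.8638  0.0298]
 [ 0.0608 -0.001  -0.9981]] [ 0.7475296   0.91453622 -6.19423321] [ 0.03765628 -0.16394702 -0.03420919]
```

View pics/c8.png

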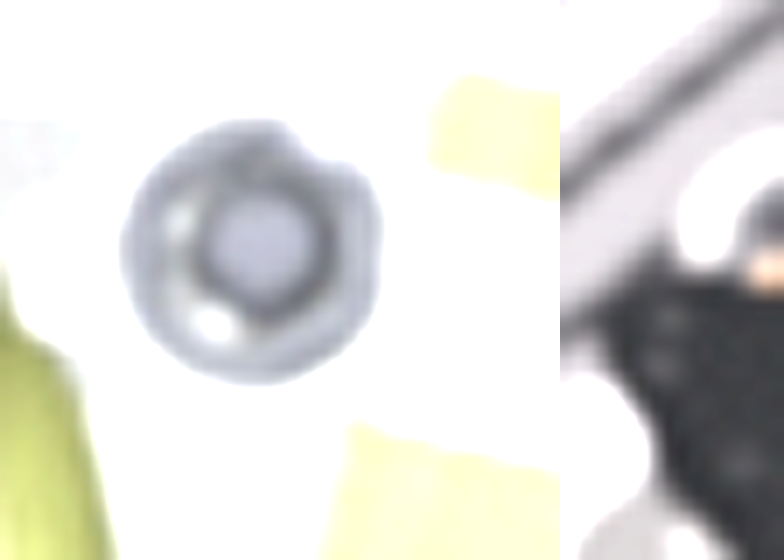

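Top view: ratchet circle centre (251,251), stud (261,243) in the crop. After parallax, the ring must go ~2 mm in +x. I'll shift and land.

carry_out --targets '[[[0.2, -0.03, 0], [0, 0, 0], -1], [[0.2, -0.03, -0.4], [0, 0, 0], -1], [[0.2, -0.03, -0.7], [0, 0, 0], -1], [[0.2, -0.03, -0.7], [0, 0, 0], -1]]'

```text
clock: 20.88
ee_pos: [514.2, 239.1, 243.7]
orientation: [[-0.863, 0.503, -0.051], [0.502, 0.865, 0.03], [0.06, 0.0, -0.998]]
contact_force: [-0.1, 0.9, -4.0]
opening: 23.4
```

```bash
python3 -c "
from plant import *
q=read_state();print(q['ee_pos'],q['contact_force'],q['moment'])"
```

```text
[514.17654013 239.09607569 243.74202898] [-0.1045323   0.93173731 -3.95666488] [ 0.04667265 -0.38977336  0.11263953]
```

carry_out --targets '[[[0, 0, -0.2], [0, 0, 0], -1], [[0, 0, -0.2], [0, 0, 0], -1]]'

```text
clock: 21.12
ee_pos: [514.1, 239.1, 242.1]
orientation: [[-0.863, 0.503, -0.051], [0.502, 0.865, 0.03], [0.059, 0.0, -0.998]]
contact_force: [-1.4, 1.2, -1.1]
opening: 23.7
```

```bash
python3 -c "
from plant import *
q=read_state();print(q['ee_pos'],q['contact_force'],q['moment'])"
```

```text
[514.1125095  239.11651414 242.06534636] [-1.43579028  1.17904489 -1.05303031] [ 0.05146439 -0.46702478  0.08568512]
```

carry_out --targets '[[[0.18, 0.3, 0], [0, 0, -0.035], -1], [[0.37, 0.6, 0], [0, 0, -0.07], -1], [[0.37, 0.6, 0], [0, 0, -0.07], -1]]'

```text
clock: 21.5
ee_pos: [517.8, 245.2, 241.9]
orientation: [[-0.826, 0.561, -0.049], [0.56, 0.828, 0.034], [0.06, 0.0, -0.998]]
contact_force: [0.6, 1.6, -1.2]
opening: 23.2
```

```bash
python3 -c "
from plant import *
q=read_state();print(q['ee_pos'],q['contact_force'],q['moment'])"
```

```text
[517.80392367 245.16282025 241.89461039] [ 0.57093598  1.56159265 -1.23475734] [ 0.10753057 -0.51411408  0.1415232 ]
```

carry_out --targets '[[[0.21, 0.29, 0], [0, 0, -0.035], -1], [[0.42, 0.57, 0], [0, 0, -0.07], -1], [[0.42, 0.57, 0], [0, 0, -0.07], -1]]'

```text
clock: 21.88
ee_pos: [521.9, 250.8, 241.7]
orientation: [[-0.785, 0.618, -0.047], [0.616, 0.787, 0.037], [0.06, 0.0, -0.998]]
contact_force: [-0.2, 2.4, -2.6]
opening: 23.2
```

```bash
python3 -c "
from plant import *
q=read_state();print(q['ee_pos'],q['contact_force'],q['moment'])"
```

```text
[521.93884473 250.77378104 241.74917301] [-0.18362939  2.40649465 -2.56695576] [ 0.27417766 -0.47705856  0.17210045]
```

carry_out --targets '[[[0.22, 0.27, 0], [0, 0, -0.035], -1], [[0.45, 0.54, 0], [0, 0, -0.07], -1], [[0.45, 0.54, 0], [0, 0, -0.07], -1]]'

```text
clock: 22.25
ee_pos: [526.4, 256.1, 241.6]
orientation: [[-0.74, 0.671, -0.045], [0.67, 0.742, 0.04], [0.06, -0.0, -0.998]]
contact_force: [1.1, 2.9, -2.6]
opening: 23.9
```

```bash
python3 -c "
from plant import *
q=read_state();print(q['ee_pos'],q['contact_force'],q['moment'])"
```

```text
[526.3878402  256.10674304 241.63008675] [ 1.11949911  2.92497114 -2.62001778] [ 0.26944444 -0.38517878  0.2132841 ]
```

carry_out --targets '[[[0.02, 0.1, 0], [0, 0, 0], -1], [[0.02, 0.1, -0.2], [0, 0, 0], -1], [[0.02, 0.1, -0.4], [0, 0, 0], -1], [[0.02, 0.1, -0.4], [0, 0, 0], -1]]'

```text
clock: 22.75
ee_pos: [526.7, 257.1, 237.9]
orientation: [[-0.739, 0.672, -0.044], [0.671, 0.741, 0.04], [0.059, 0.0, -0.998]]
contact_force: [-0.3, 0.8, 1.0]
opening: 23.5
```

```bash
python3 -c "
from plant import *
q=read_state();print(q['ee_pos'],q['contact_force'],q['moment'])"
```

```text
[526.71574712 257.06851853 237.94879676] [-0.29373076  0.77704867  1.03971274] [-0.19458429 -0.65986844  0.06133675]
```

carry_out --targets '[[[0, 0, 0.15], [0, 0, 0], -1], [[0.25, 0.26, 0.15], [0, 0, -0.035], -1], [[0.49, 0.51, 0.15], [0, 0, -0.07], -1], [[0.49, 0.51, 0.15], [0, 0, -0.07], -1]]'

```text
clock: 23.25
ee_pos: [531.6, 262.1, 238.8]
orientation: [[-0.691, 0.722, -0.042], [0.721, 0.692, 0.043], [0.06, -0.001, -0.998]]
contact_force: [2.6, -0.4, -4.3]
opening: 23.4
```

```bash
python3 -c "
from plant import *
q=read_state();print(q['ee_pos'],q['contact_force'],q['moment'])"
```

```text
[531.62810242 262.10040819 238.81090722] [ 2.56956541 -0.36041684 -4.28786183] [-0.12956116 -0.62434556  0.1373857 ]
```

carry_out --targets '[[[0.26, 0.24, 0], [0, 0, -0.035], -1], [[0.53, 0.47, 0], [0, 0, -0.07], -1], [[0.53, 0.47, 0], [0, 0, -0.07], -1]]'

```text
clock: 23.62
ee_pos: [536.8, 267.0, 239.0]
orientation: [[-0.638, 0.769, -0.039], [0.768, 0.639, 0.046], [0.06, -0.001, -0.998]]
contact_force: [-0.0, 0.0, -5.4]
opening: 23.5
```

```bash
python3 -c "
from plant import *
q=read_state();print(q['ee_pos'],q['contact_force'],q['moment'])"
```

```text
[536.84923895 267.00066501 238.95851006] [-0.01023444  0.03239208 -5.40480299] [-0.04797737 -0.35024011  0.12958601]
```

carry_out --targets '[[[0.28, 0.22, 0], [0, 0, -0.035], -1], [[0.56, 0.43, 0], [0, 0, -0.07], -1], [[0.56, 0.43, 0], [0, 0, -0.07], -1]]'

```text
clock: 24.0
ee_pos: [542.5, 271.3, 239.1]
orientation: [[-0.583, 0.812, -0.036], [0.81, 0.584, 0.048], [0.06, -0.001, -0.998]]
contact_force: [0.2, -0.2, -5.6]
opening: 23.6
```

```bash
python3 -c "
from plant import *
q=read_state();print(q['ee_pos'],q['contact_force'],q['moment'])"
```

```text
[542.52280675 271.28701793 239.12343831] [ 0.22786568 -0.23904712 -5.58501006] [-0.05124588 -0.16218492  0.08548404]
```

Fz has returned to free weight, so the ring dropped over the hexagon. I'll lower it to the seat.

carry_out --targets '[[[0, 0, -0.3], [0, 0, 0], -1], [[0, 0, -0.6], [0, 0, 0], -1], [[0, 0, -0.9], [0, 0, 0], -1], [[0, 0, -0.9], [0, 0, 0], -1]]'

```text
clock: 24.5
ee_pos: [542.4, 271.2, 229.9]
orientation: [[-0.583, 0.812, -0.036], [0.81, 0.584, 0.048], [0.06, -0.001, -0.998]]
contact_force: [-0.3, -0.1, -5.6]
opening: 23.4
```

```bash
python3 -c "
from plant import *
q=read_state();print(q['ee_pos'],q['contact_force'],q['moment'])"
```

```text
[542.42267225 271.15706605 229.86824704] [-0.34543751 -0.13857031 -5.60424161] [-0.04152543 -0.14281058  0.01761115]
```

carry_out --targets '[[[-0.25, 0.36, -0.3], [-0.024, -0.018, 0], -1], [[-0.51, 0.71, -0.6], [-0.049, -0.035, 0], -1], [[-0.51, 0.71, -0.6], [-0.049, -0.035, 0], -1]]'

```text
clock: 24.88
ee_pos: [536.9, 278.8, 224.0]
orientation: [[-0.585, 0.811, -0.001], [0.811, 0.585, -0.001], [-0.001, -0.001, -1.0]]
contact_force: [0.6, -0.3, -5.8]
opening: 23.7
```

```bash
python3 -c "
from plant import *
q=read_state();print(q['ee_pos'],q['orientation'].round(3),q['contact_force'],q['moment'])"
```

```text
[536.91616738 278.83839682 223.97157995] [[-0.585  0.811 -0.001]
 [ 0.811  0.585 -0.001]
 [-0.001 -0.001 -1.   ]] [ 0.61312855 -0.27519004 -5.83102296] [ 0.02872985 -0.10149857 -0.02391015]
```

carry_out --targets '[[[0, 0, -0.2], [0, 0, 0], -1], [[0, 0, -0.4], [0, 0, 0], -1], [[0, 0, -0.4], [0, 0, 0], -1]]'

```text
clock: 25.25
ee_pos: [537.4, 278.4, 220.2]
orientation: [[-0.584, 0.812, -0.0], [0.812, 0.584, -0.0], [0.0, -0.0, -1.0]]
contact_force: [-1.2, 1.7, -4.8]
opening: 23.3
```

carry_out --targets '[[[0, 0, -0.2], [0, 0, 0], -1], [[0, 0, -0.2], [0, 0, 0], -1]]'

```text
clock: 25.5
ee_pos: [537.3, 278.4, 218.2]
orientation: [[-0.584, 0.811, -0.0], [0.811, 0.584, -0.0], [-0.0, -0.0, -1.0]]
contact_force: [-0.9, 3.0, -3.6]
opening: 23.4
```

```bash
python3 -c "
from plant import *
q=read_state();print(q['ee_pos'],q['orientation'].round(3),q['contact_force'],q['moment'])"
```

```text
[537.34763706 278.35268882 218.18001596] [[-0.584  0.811 -0.   ]
 [ 0.811  0.584 -0.   ]
 [-0.    -0.    -1.   ]] [-0.86719247  2.95336275 -3.5519694 ] [ 0.32521969 -0.06154865  0.02143685]
```

Seated: contact began at TCP z≈220, as predicted (220.8). Next, a return stroke counter-clockwise to get room.

carry_out --targets '[[[-1.18, -0.98, 0], [0, 0, 0.14], -1], [[-2.21, -2.12, 0], [0, 0, 0.279], -1], [[-3.08, -3.38, 0], [0, 0, 0.419], -1], [[-3.76, -4.76, 0], [0, 0, 0.559], -1], [[-4.24, -6.22, 0], [0, 0, 0.698], -1]]'

```text
clock: 26.12
ee_pos: [494.5, 215.5, 218.1]
orientation: [[-0.97, 0.242, -0.001], [0.242, 0.97, -0.001], [0.001, -0.001, -1.0]]
contact_force: [0.8, -0.4, -6.5]
opening: 23.5
```

```bash
python3 -c "
from plant import *
q=read_state();print(q['ee_pos'],q['orientation'].round(3),q['contact_force'],q['moment'])"
```

```text
[494.51402492 215.46196208 218.13454405] [[-0.97   0.242 -0.001]
 [ 0.242  0.97  -0.001]
 [ 0.001 -0.001 -1.   ]] [ 0.77228267 -0.35241325 -6.54694425] [-0.09667601 -0.14443653 -0.04085534]
```

carry_out --targets '[[[-0.28, -1.51, -0.1], [0, 0, 0.14], -1], [[-0.34, -3.04, -0.1], [0, 0, 0.279], -1], [[-0.18, -4.57, -0.1], [0, 0, 0.419], -1], [[0.18, -6.06, -0.1], [0, 0, 0.559], -1], [[0.75, -7.49, -0.1], [0, 0, 0.698], -1]]'

```text
clock: 26.75
ee_pos: [502.4, 139.9, 217.4]
orientation: [[-0.899, -0.437, -0.0], [-0.437, 0.899, -0.002], [0.001, -0.001, -1.0]]
contact_force: [0.1, -4.3, -3.2]
opening: 23.1
```

carry_out --targets '[[[0.76, -1.33, 0], [0, 0, 0.14], -1], [[1.7, -2.55, 0], [0, 0, 0.279], -1], [[1.7, -2.55, 0], [0, 0, 0.279], -1]]'

```text
clock: 27.12
ee_pos: [519.9, 113.9, 217.3]
orientation: [[-0.747, -0.665, -0.0], [-0.665, 0.747, -0.002], [0.002, -0.001, -1.0]]
contact_force: [-2.9, -6.0, -3.3]
opening: 23.6
```

```bash
python3 -c "
from plant import *
q=read_state();print(q['ee_pos'],q['orientation'].round(3),q['contact_force'],q['moment'])"
```

```text
[519.87135639 113.93972126 217.29390422] [[-0.747 -0.665 -0.   ]
 [-0.665  0.747 -0.002]
 [ 0.002 -0.001 -1.   ]] [-2.90857782 -6.02374708 -3.31622513] [-0.72542356  0.13954297 -0.34782192]
```

carry_out --targets '[[[-0.57, 0.49, 0], [0, 0, -0.07], -1], [[-1.02, 1.12, 0], [0, 0, -0.14], -1], [[-1.42, 1.77, 0], [0, 0, -0.209], -1], [[-1.78, 2.45, 0], [0, 0, -0.279], -1], [[-2.09, 3.15, 0], [0, 0, -0.349], -1]]'

```text
clock: 27.75
ee_pos: [498.6, 147.1, 217.3]
orientation: [[-0.93, -0.368, 0.0], [-0.368, 0.93, -0.001], [-0.0, -0.001, -1.0]]
contact_force: [0.4, -0.0, -5.6]
opening: 23.5
```

```bash
cat > st.py <<'E'
from plant import *
import numpy as np
q=read_state();R=q['orientation'];h=-R[:,0];t=np.array([-h[1],h[0],0]);F=q['contact_force'];r=110*h/1000
print(q['clock'],q['ee_pos'].round(1),'th',np.degrees(np.arctan2(h[1],h[0])).round(1),'F',F.round(1),'Fh',(F@h).round(1),'Ft',(F@t).round(1),'Mz',q['moment'][2].round(2),'T',(q['moment'][2]-(r[0]*F[1]-r[1]*F[0])).round(2),'ring',(q['ee_pos']+110*h).round(1))
E
python3 st.py
```

```text
27.75 [498.6 147.1 217.3] th 21.6 F [ 0.4 -0.  -5.6] Fh 0.4 Ft -0.2 Mz -0.01 T 0.01 ring [600.9 187.5 217.3]
```

carry_out --targets '[[[-0.26, 0.72, -0.1], [0, 0, -0.07], -1], [[-0.47, 1.46, -0.2], [0, 0, -0.14], -1], [[-0.62, 2.21, -0.2], [0, 0, -0.209], -1], [[-0.73, 2.97, -0.2], [0, 0, -0.279], -1], [[-0.78, 3.74, -0.2], [0, 0, -0.349], -1]]'

```text
clock: 28.38
ee_pos: [491.0, 184.5, 215.7]
orientation: [[-1.0, -0.028, 0.002], [-0.028, 1.0, -0.001], [-0.002, -0.001, -1.0]]
contact_force: [-1.9, -1.0, -2.1]
opening: 23.4
```

```bash
python3 st.py
```

```text
28.375 [491.  184.5 215.7] th 1.6 F [-1.9 -1.  -2.1] Fh -2.0 Ft -1.0 Mz 0.12 T 0.23 ring [600.9 187.5 215.9]
```

carry_out --targets '[[[0, 0.77, 0], [0, 0, -0.07], -1], [[0.06, 1.53, 0], [0, 0, -0.14], -1], [[0.17, 2.29, 0], [0, 0, -0.209], -1], [[0.34, 3.04, 0], [0, 0, -0.279], -1], [[0.55, 3.78, 0], [0, 0, -0.349], -1]]'

```text
clock: 29.0
ee_pos: [496.3, 222.6, 215.7]
orientation: [[-0.949, 0.315, 0.001], [0.315, 0.949, -0.001], [-0.001, -0.0, -1.0]]
contact_force: [-1.5, 0.4, -1.5]
opening: 23.5
```

```bash
python3 st.py
```

```text
29.0 [496.3 222.6 215.7] th -18.4 F [-1.5  0.4 -1.5] Fh -1.5 Ft -0.1 Mz 0.3 T 0.31 ring [600.7 187.9 215.8]
```

carry_out --targets '[[[0.27, 0.72, 0], [0, 0, -0.07], -1], [[0.58, 1.42, 0], [0, 0, -0.14], -1], [[0.95, 2.1, 0], [0, 0, -0.209], -1], [[1.36, 2.75, 0], [0, 0, -0.279], -1], [[1.81, 3.36, 0], [0, 0, -0.349], -1]]'

```text
clock: 29.62
ee_pos: [514.3, 256.6, 215.6]
orientation: [[-0.784, 0.62, 0.0], [0.62, 0.784, 0.0], [0.0, 0.0, -1.0]]
contact_force: [-2.5, 5.5, -1.7]
opening: 23.2
```

```bash
python3 st.py
```

```text
29.625 [514.3 256.6 215.6] th -38.3 F [-2.5  5.5 -1.7] Fh -5.4 Ft 2.8 Mz 0.48 T 0.18 ring [600.5 188.4 215.6]
```

carry_out --targets '[[[0.4, 0.66, 0], [0, 0, -0.07], -1], [[0.93, 1.22, 0], [0, 0, -0.14], -1], [[1.51, 1.72, 0], [0, 0, -0.209], -1], [[2.11, 2.19, 0], [0, 0, -0.279], -1], [[2.75, 2.62, 0], [0, 0, -0.349], -1]]'

```text
clock: 30.25
ee_pos: [542.3, 282.9, 215.8]
orientation: [[-0.525, 0.851, 0.002], [0.851, 0.525, 0.001], [-0.0, 0.002, -1.0]]
contact_force: [2.2, 5.3, -2.6]
opening: 23.4
```

```bash
python3 st.py
```

```text
30.25 [542.3 282.9 215.8] th -58.3 F [ 2.2  5.3 -2.6] Fh -3.4 Ft 4.6 Mz 0.62 T 0.11 ring [600.1 189.3 215.9]
```

carry_out --targets '[[[-1.2, -0.95, 0], [0, 0, 0.14], -1], [[-2.31, -2.06, 0], [0, 0, 0.279], -1], [[-3.26, -3.26, 0], [0, 0, 0.419], -1], [[-4.03, -4.59, 0], [0, 0, 0.559], -1], [[-4.61, -6.01, 0], [0, 0, 0.698], -1]]'

```text
clock: 30.88
ee_pos: [495.8, 221.7, 215.7]
orientation: [[-0.951, 0.309, 0.002], [0.309, 0.951, -0.0], [-0.002, 0.0, -1.0]]
contact_force: [1.3, 2.5, -3.8]
opening: 23.2
```

carry_out --targets '[[[-0.38, -1.49, 0], [0, 0, 0.14], -1], [[-0.55, -3.01, 0], [0, 0, 0.279], -1], [[-0.5, -4.55, 0], [0, 0, 0.419], -1], [[-0.25, -6.06, 0], [0, 0, 0.559], -1], [[0.2, -7.52, 0], [0, 0, 0.698], -1]]'

```text
clock: 31.5
ee_pos: [498.6, 146.1, 215.9]
orientation: [[-0.928, -0.374, 0.004], [-0.374, 0.928, -0.001], [-0.003, -0.002, -1.0]]
contact_force: [5.3, 1.0, -4.3]
opening: 23.9
```

```bash
python3 st.py
```

```text
31.5 [498.6 146.1 215.9] th 22.0 F [ 5.3  1.  -4.3] Fh 5.3 Ft -1.0 Mz -0.18 T -0.07 ring [600.6 187.2 216.3]
```

carry_out --targets '[[[0.63, -1.42, 0], [0, 0, 0.14], -1], [[1.45, -2.73, 0], [0, 0, 0.279], -1], [[2.19, -3.61, 0], [0, 0, 0.384], -1], [[2.19, -3.61, 0], [0, 0, 0.384], -1]]'

```text
clock: 32.0
ee_pos: [521.3, 110.2, 216.0]
orientation: [[-0.723, -0.691, 0.006], [-0.691, 0.723, 0.0], [-0.005, -0.004, -1.0]]
contact_force: [6.1, 4.9, -4.9]
opening: 23.5
```

```bash
python3 st.py
```

```text
32.0 [521.3 110.2 216. ] th 43.7 F [ 6.1  4.9 -4.9] Fh 7.8 Ft -0.7 Mz -0.18 T -0.1 ring [600.9 186.1 216.5]
```

carry_out --targets '[[[-0.39, 0.67, 0], [0, 0, -0.07], -1], [[-0.86, 1.28, 0], [0, 0, -0.14], -1], [[-1.48, 2.25, 0], [0, 0, -0.244], -1], [[-1.84, 2.93, 0], [0, 0, -0.314], -1], [[-2.15, 3.63, 0], [0, 0, -0.384], -1]]'

```text
clock: 32.62
ee_pos: [498.7, 146.8, 215.8]
orientation: [[-0.93, -0.367, 0.003], [-0.367, 0.93, -0.001], [-0.002, -0.002, -1.0]]
contact_force: [2.2, -3.0, -2.7]
opening: 23.6
```

```bash
python3 st.py
```

```text
32.625 [498.7 146.8 215.8] th 21.6 F [ 2.2 -3.  -2.7] Fh 1.0 Ft -3.6 Mz -0.14 T 0.25 ring [601.  187.2 216.1]
```

carry_out --targets '[[[-0.26, 0.72, 0], [0, 0, -0.07], -1], [[-0.47, 1.46, 0], [0, 0, -0.14], -1], [[-0.62, 2.21, 0], [0, 0, -0.209], -1], [[-0.73, 2.97, 0], [0, 0, -0.279], -1], [[-0.78, 3.74, 0], [0, 0, -0.349], -1]]'

```text
clock: 33.25
ee_pos: [490.8, 184.0, 215.7]
orientation: [[-1.0, -0.029, 0.002], [-0.029, 1.0, -0.002], [-0.002, -0.002, -1.0]]
contact_force: [0.7, -5.9, -2.7]
opening: 23.4
```

```bash
python3 st.py
```

```text
33.25 [490.8 184.  215.7] th 1.6 F [ 0.7 -5.9 -2.7] Fh 0.6 Ft -5.9 Mz 0.35 T 1.01 ring [600.8 187.2 215.9]
```

Torque has jumped from 0.25 to ~1.0 N·m. One small confirming step.

carry_out --targets '[[[0, 0.3, 0], [0, 0, -0.03], -1], [[0, 0.48, 0], [0, 0, -0.044], -1], [[0, 0.48, 0], [0, 0, -0.044], -1]]'

```text
clock: 33.62
ee_pos: [490.7, 188.7, 215.6]
orientation: [[-1.0, 0.013, 0.002], [0.013, 1.0, -0.002], [-0.002, -0.002, -1.0]]
contact_force: [1.0, -6.1, -2.3]
opening: 23.6
```

```bash
python3 st.py
```

```text
33.625 [490.7 188.7 215.6] th -0.7 F [ 1.  -6.1 -2.3] Fh 1.1 Ft -6.1 Mz 0.29 T 0.96 ring [600.7 187.3 215.8]
```

carry_out --targets '[[[0.01, 0.38, 0], [0, 0, -0.035], -1], [[0.02, 0.77, 0], [0, 0, -0.07], -1], [[0.02, 0.77, 0], [0, 0, -0.07], -1]]'

```text
clock: 34.0
ee_pos: [491.0, 196.6, 215.6]
orientation: [[-0.997, 0.083, 0.002], [0.083, 0.997, -0.002], [-0.002, -0.002, -1.0]]
contact_force: [-0.3, -5.0, -1.6]
opening: 23.6
```

```bash
python3 st.py
```

```text
34.0 [491.  196.6 215.6] th -4.7 F [-0.3 -5.  -1.6] Fh 0.1 Ft -5.0 Mz 0.28 T 0.83 ring [600.6 187.5 215.8]
```

carry_out --targets '[[[0.04, 0.38, 0], [0, 0, -0.035], -1], [[0.09, 0.76, 0], [0, 0, -0.07], -1], [[0.16, 1.14, 0], [0, 0, -0.105], -1], [[0.16, 1.14, 0], [0, 0, -0.105], -1]]'

```text
clock: 34.5
ee_pos: [492.4, 208.0, 215.6]
orientation: [[-0.983, 0.186, 0.001], [0.186, 0.982, -0.002], [-0.001, -0.001, -1.0]]
contact_force: [-1.8, -8.8, -0.2]
opening: 23.3
```

```bash
python3 st.py
```

```text
34.5 [492.4 208.  215.6] th -10.7 F [-1.8 -8.8 -0.2] Fh -0.1 Ft -9.0 Mz 0.41 T 1.39 ring [600.5 187.5 215.7]
```

carry_out --targets '[[[0.04, 0.28, 0], [0, 0, -0.026], -1], [[0.09, 0.56, 0], [0, 0, -0.052], -1], [[0.09, 0.56, 0], [0, 0, -0.052], -1]]'

```text
clock: 34.88
ee_pos: [493.6, 214.2, 215.5]
orientation: [[-0.971, 0.238, 0.003], [0.238, 0.971, 0.0], [-0.002, 0.001, -1.0]]
contact_force: [3.8, 0.7, -2.6]
opening: 23.7
```

```bash
python3 st.py
```

```text
34.875 [493.6 214.2 215.5] th -13.8 F [ 3.8  0.7 -2.6] Fh 3.6 Ft 1.6 Mz 0.08 T -0.09 ring [600.4 188.  215.8]
```

The torque collapsed, so that resistance was not the strap. Fingertips at z≈49.5 were probably dragging on the fixture's board, which stands up to 50 mm. I'll raise 4 mm and feel again.

carry_out --targets '[[[0, 0, 0.2], [0, 0, 0], -1], [[0, 0, 0.4], [0, 0, 0], -1], [[0, 0, 0.4], [0, 0, 0], -1]]'

```text
clock: 35.25
ee_pos: [493.6, 214.0, 218.9]
orientation: [[-0.971, 0.238, 0.001], [0.238, 0.971, -0.0], [-0.001, 0.0, -1.0]]
contact_force: [8.1, 0.0, -9.6]
opening: 23.8
```

```bash
python3 st.py
```

```text
35.25 [493.6 214.  218.9] th -13.8 F [ 8.1  0.  -9.6] Fh 7.8 Ft 2.0 Mz 0.26 T 0.04 ring [600.4 187.8 219.1]
```

carry_out --targets '[[[0.1, 0.37, 0], [0, 0, -0.035], -1], [[0.21, 0.74, 0], [0, 0, -0.07], -1], [[0.21, 0.74, 0], [0, 0, -0.07], -1]]'

```text
clock: 35.62
ee_pos: [495.7, 221.6, 218.8]
orientation: [[-0.952, 0.306, 0.001], [0.306, 0.952, -0.0], [-0.001, 0.0, -1.0]]
contact_force: [7.1, 1.1, -8.5]
opening: 23.6
```

```bash
python3 st.py
```

```text
35.625 [495.7 221.6 218.8] th -17.8 F [ 7.1  1.1 -8.5] Fh 6.4 Ft 3.2 Mz 0.34 T -0.01 ring [600.4 188.  218.9]
```

Run:
```python
from h import *
t=np.mean([grab_frame('top').astype(float) for _ in range(2)],0)[:,:,::-1].astype(np.uint8)
s=np.mean([grab_frame('side').astype(float) for _ in range(2)],0)[:,:,::-1].astype(np.uint8)
cv2.imwrite('pics/t7.png',t);cv2.imwrite('pics/s7.png',s)
cv2.imwrite('pics/c9.png',np.hstack([crop(t,215,185,50,75,8),crop(s,255,235,50,75,8)]))
```

```text
(no output)
```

View pics/c9.png

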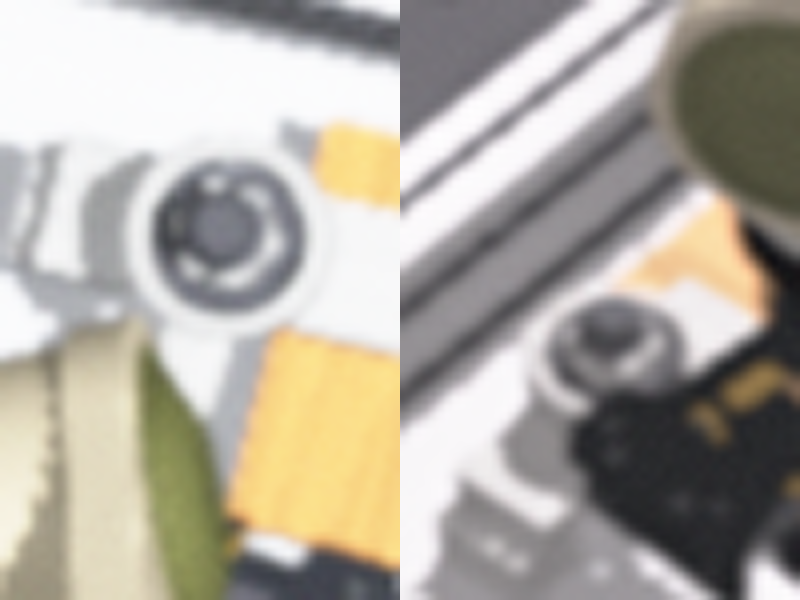

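The side view puts the ring's top face at row ≈279.7, i.e. z≈68, and the nut shows inside the bore, so the ring is fully seated. I'll continue clockwise with the raised fingers.

carry_out --targets '[[[0.4, 0.67, 0], [0, 0, -0.07], -1], [[0.71, 1.38, 0], [0, 0, -0.14], -1], [[1.07, 2.05, 0], [0, 0, -0.209], -1], [[1.07, 2.05, 0], [0, 0, -0.209], -1]]'

```text
clock: 36.33
ee_pos: [505.4, 242.2, 218.6]
orientation: [[-0.869, 0.495, -0.002], [0.495, 0.869, -0.001], [0.002, -0.002, -1.0]]
contact_force: [-0.8, 1.2, -6.8]
opening: 23.3
```

```bash
python3 st.py
```

```text
36.325 [505.4 242.2 218.6] th -29.7 F [-0.8  1.2 -6.8] Fh -1.3 Ft 0.6 Mz 0.13 T 0.06 ring [601.  187.7 218.4]
```

carry_out --targets '[[[0.4, 0.65, 0], [0, 0, -0.07], -1], [[0.85, 1.28, 0], [0, 0, -0.14], -1], [[1.35, 1.87, 0], [0, 0, -0.209], -1], [[1.35, 1.87, 0], [0, 0, -0.209], -1]]'

```text
clock: 36.83
ee_pos: [518.7, 261.2, 218.6]
orientation: [[-0.747, 0.664, -0.003], [0.664, 0.747, 0.001], [0.002, -0.001, -1.0]]
contact_force: [-0.7, 5.7, -5.3]
opening: 23.2
```

```bash
python3 st.py
```

```text
36.825 [518.7 261.2 218.6] th -41.6 F [-0.7  5.7 -5.3] Fh -4.3 Ft 3.8 Mz 0.53 T 0.12 ring [600.9 188.2 218.4]
```

carry_out --targets '[[[0.61, 0.64, 0], [0, 0, -0.07], -1], [[1.18, 1.16, 0], [0, 0, -0.14], -1], [[1.78, 1.63, 0], [0, 0, -0.209], -1], [[1.78, 1.63, 0], [0, 0, -0.209], -1]]'

```text
clock: 37.33
ee_pos: [536.1, 277.6, 218.5]
orientation: [[-0.593, 0.805, -0.004], [0.805, 0.593, 0.001], [0.003, -0.003, -1.0]]
contact_force: [-3.8, 6.5, -5.6]
opening: 23.8
```

```bash
python3 st.py
```

```text
37.325 [536.1 277.6 218.5] th -53.6 F [-3.8  6.5 -5.6] Fh -7.5 Ft 0.8 Mz 0.51 T 0.43 ring [601.4 189.1 218.1]
```

carry_out --targets '[[[0.34, 0.42, 0], [0, 0, -0.048], -1], [[0.79, 0.7, 0], [0, 0, -0.096], -1], [[0.79, 0.7, 0], [0, 0, -0.096], -1]]'

```text
clock: 37.7
ee_pos: [544.5, 283.9, 218.6]
orientation: [[-0.514, 0.858, -0.003], [0.858, 0.514, -0.001], [0.001, -0.003, -1.0]]
contact_force: [-1.6, 4.2, -5.3]
opening: 23.7
```

```bash
python3 st.py
```

```text
37.7 [544.5 283.9 218.6] th -59.1 F [-1.6  4.2 -5.3] Fh -4.4 Ft 0.8 Mz 0.61 T 0.53 ring [601.  189.6 218.5]
```

carry_out --targets '[[[0.4, 0.27, 0], [0, 0, -0.044], -1], [[0.81, 0.52, 0], [0, 0, -0.087], -1], [[0.81, 0.52, 0], [0, 0, -0.087], -1]]'

```text
clock: 38.08
ee_pos: [552.6, 288.9, 218.7]
orientation: [[-0.437, 0.899, -0.003], [0.899, 0.437, -0.001], [0.0, -0.003, -1.0]]
contact_force: [-1.9, -1.1, -5.8]
opening: 23.6
```

```bash
python3 st.py
```

```text
38.075 [552.6 288.9 218.7] th -64.1 F [-1.9 -1.1 -5.8] Fh 0.1 Ft -2.2 Mz 0.74 T 0.98 ring [600.7 189.9 218.7]
```

carry_out --targets '[[[0.22, 0.1, 0], [0, 0, -0.022], -1], [[0.44, 0.2, 0], [0, 0, -0.044], -1], [[0.44, 0.2, 0], [0, 0, -0.044], -1]]'

```text
clock: 38.45
ee_pos: [557.4, 291.1, 219.0]
orientation: [[-0.395, 0.919, -0.001], [0.919, 0.395, -0.001], [0.0, -0.002, -1.0]]
contact_force: [-3.7, -0.4, -7.6]
opening: 23.5
```

```bash
python3 st.py
```

```text
38.45 [557.4 291.1 219. ] th -66.7 F [-3.7 -0.4 -7.6] Fh -1.1 Ft -3.6 Mz 0.57 T 0.97 ring [600.9 190.  219. ]
```

carry_out --targets '[[[-1.37, -0.7, 0], [0, 0, 0.14], -1], [[-2.62, -1.59, 0], [0, 0, 0.279], -1], [[-3.73, -2.64, 0], [0, 0, 0.419], -1], [[-4.69, -3.84, 0], [0, 0, 0.559], -1], [[-5.48, -5.16, 0], [0, 0, 0.698], -1]]'

```text
clock: 39.08
ee_pos: [502.8, 238.7, 219.3]
orientation: [[-0.894, 0.447, 0.001], [0.447, 0.894, -0.001], [-0.001, -0.0, -1.0]]
contact_force: [3.0, -3.3, -7.8]
opening: 23.4
```

```bash
python3 st.py
```

```text
39.075 [502.8 238.7 219.3] th -26.6 F [ 3.  -3.3 -7.8] Fh 4.1 Ft -1.6 Mz -0.26 T -0.09 ring [601.2 189.6 219.5]
```

carry_out --targets '[[[0.38, 0.68, 0], [0, 0, -0.07], -1], [[0.78, 1.32, 0], [0, 0, -0.14], -1], [[1.25, 1.94, 0], [0, 0, -0.209], -1], [[1.25, 1.94, 0], [0, 0, -0.209], -1]]'

```text
clock: 39.58
ee_pos: [515.4, 258.5, 219.1]
orientation: [[-0.78, 0.625, -0.0], [0.625, 0.78, -0.001], [-0.001, -0.001, -1.0]]
contact_force: [0.6, -3.3, -6.3]
opening: 23.2
```

```bash
python3 st.py
```

```text
39.575 [515.4 258.5 219.1] th -38.7 F [ 0.6 -3.3 -6.3] Fh 2.5 Ft -2.2 Mz 0.03 T 0.27 ring [601.3 189.7 219.1]
```

carry_out --targets '[[[0.31, 0.37, 0], [0, 0, -0.044], -1], [[0.63, 0.72, 0], [0, 0, -0.087], -1], [[0.63, 0.72, 0], [0, 0, -0.087], -1]]'

```text
clock: 39.95
ee_pos: [521.4, 265.6, 219.1]
orientation: [[-0.724, 0.69, -0.001], [0.69, 0.724, -0.002], [-0.0, -0.002, -1.0]]
contact_force: [-4.0, -5.4, -6.3]
opening: 23.6
```

```bash
python3 st.py
```

```text
39.95 [521.4 265.6 219.1] th -43.6 F [-4.  -5.4 -6.3] Fh 0.8 Ft -6.7 Mz 0.17 T 0.9 ring [601.1 189.7 219.1]
```

carry_out --targets '[[[0.16, 0.16, 0], [0, 0, -0.022], -1], [[0.33, 0.33, 0], [0, 0, -0.044], -1], [[0.33, 0.33, 0], [0, 0, -0.044], -1]]'

```text
clock: 40.33
ee_pos: [524.7, 268.8, 219.1]
orientation: [[-0.693, 0.721, -0.001], [0.721, 0.693, -0.002], [-0.001, -0.002, -1.0]]
contact_force: [-1.4, -2.7, -6.6]
opening: 23.6
```

```bash
python3 st.py
```

```text
40.325 [524.7 268.8 219.1] th -46.1 F [-1.4 -2.7 -6.6] Fh 1.0 Ft -2.9 Mz 0.33 T 0.65 ring [600.9 189.5 219.1]
```

carry_out --targets '[[[0.21, 0.2, 0], [0, 0, -0.026], -1], [[0.43, 0.39, 0], [0, 0, -0.052], -1], [[0.43, 0.39, 0], [0, 0, -0.052], -1]]'

```text
clock: 40.7
ee_pos: [528.8, 272.7, 219.0]
orientation: [[-0.655, 0.756, -0.002], [0.756, 0.655, -0.002], [-0.0, -0.003, -1.0]]
contact_force: [-4.4, -7.0, -6.0]
opening: 23.7
```

```bash
python3 st.py
```

```text
40.7 [528.8 272.7 219. ] th -49.1 F [-4.4 -7.  -6. ] Fh 2.4 Ft -7.9 Mz 0.46 T 1.32 ring [600.8 189.5 219. ]
```

Resistance has clearly risen to about 1.3 N·m, picking up right after the slack on a fresh stroke. I'll stop there, back off and lift.

carry_out --targets '[[[-0.83, -0.8, 0], [0, 0, 0.105], -1], [[-1.57, -1.68, 0], [0, 0, 0.209], -1], [[-1.57, -1.68, 0], [0, 0, 0.209], -1]]'

```text
clock: 41.08
ee_pos: [513.3, 255.6, 219.3]
orientation: [[-0.797, 0.604, 0.0], [0.604, 0.797, -0.001], [-0.001, -0.001, -1.0]]
contact_force: [-1.2, -3.1, -8.0]
opening: 23.4
```

```bash
python3 st.py
```

```text
41.075 [513.3 255.6 219.3] th -37.1 F [-1.2 -3.1 -8. ] Fh 0.9 Ft -3.2 Mz 0.17 T 0.51 ring [601.  189.2 219.4]
```

carry_out --targets '[[[0, 0, 0.4], [0, 0, 0], -1], [[0, 0, 0.8], [0, 0, 0], -1], [[0, 0, 1.2], [0, 0, 0], -1]]'

```text
clock: 41.45
ee_pos: [514.1, 255.8, 230.1]
orientation: [[-0.796, 0.605, -0.0], [0.605, 0.796, -0.002], [-0.001, -0.002, -1.0]]
contact_force: [7.4, -7.8, -21.1]
opening: 23.3
```

```bash
python3 st.py
```

```text
41.45 [514.1 255.8 230.1] th -37.3 F [  7.4  -7.8 -21.1] Fh 10.6 Ft -1.7 Mz 0.21 T 0.4 ring [601.7 189.2 230.2]
```

carry_out --targets '[[[0.1, -0.08, -0.9], [0, 0, 0], -1], [[-0.4, -0.9, -0.9], [0, 0, 0.087], -1], [[-0.9, -1.7, -0.9], [0, 0, 0.175], -1], [[-0.9, -1.7, -0.9], [0, 0, 0.175], -1]]'

```text
clock: 41.95
ee_pos: [504.0, 239.6, 222.4]
orientation: [[-0.889, 0.457, -0.0], [0.457, 0.889, 0.001], [0.001, 0.0, -1.0]]
contact_force: [-5.0, 1.7, -6.2]
opening: 23.4
```

```bash
python3 st.py
```

```text
41.95 [504.  239.6 222.4] th -27.2 F [-5.   1.7 -6.2] Fh -5.2 Ft -0.7 Mz -0.13 T -0.05 ring [601.8 189.3 222.4]
```

carry_out --targets '[[[-0.1, 0.05, 0], [0, 0, 0], -1], [[-0.1, 0.05, 0.4], [0, 0, 0], -1], [[-0.1, 0.05, 0.8], [0, 0, 0], -1], [[-0.1, 0.05, 0.8], [0, 0, 0], -1]]'

```text
clock: 42.45
ee_pos: [504.2, 239.7, 229.8]
orientation: [[-0.889, 0.458, 0.001], [0.458, 0.889, -0.001], [-0.001, -0.0, -1.0]]
contact_force: [6.3, -3.2, -18.2]
opening: 23.4
```

```bash
python3 st.py
```

```text
42.45 [504.2 239.7 229.8] th -27.2 F [  6.3  -3.2 -18.2] Fh 7.1 Ft 0.1 Mz -0.05 T -0.06 ring [602.  189.4 229.9]
```

carry_out --targets '[[[-0.3, 0.16, 0], [-0.0135, -0.0265, 0], -1], [[-0.63, 0.32, 0], [-0.027, -0.053, 0], -1], [[-0.63, 0.32, 0], [-0.027, -0.053, 0], -1]]'

```text
clock: 42.82
ee_pos: [496.5, 243.5, 229.8]
orientation: [[-0.888, 0.457, 0.052], [0.456, 0.89, -0.028], [-0.059, -0.001, -0.998]]
contact_force: [-0.5, -0.4, -16.9]
opening: 23.5
```

```bash
python3 st.py
```

```text
42.825 [496.5 243.5 229.8] th -27.2 F [ -0.5  -0.4 -16.9] Fh -1.2 Ft -0.5 Mz 0.04 T 0.1 ring [594.2 193.4 236.3]
```

carry_out --targets '[[[0, 0, 0.3], [0, 0, 0], -1], [[0, 0, 0.6], [0, 0, 0], -1], [[0, 0, 0.6], [0, 0, 0], -1]]'

```text
clock: 43.2
ee_pos: [497.2, 243.0, 236.3]
orientation: [[-0.888, 0.457, 0.053], [0.457, 0.889, -0.028], [-0.06, -0.001, -0.998]]
contact_force: [2.1, -3.5, -20.3]
opening: 23.4
```

```bash
python3 st.py; python3 -c "
from plant import *
print(read_state()['moment'])"
```

```text
43.2 [497.2 243.  236.3] th -27.2 F [  2.1  -3.5 -20.3] Fh 2.3 Ft -2.1 Mz 0.02 T 0.25 ring [594.9 192.7 242.9]
[0.01053228 0.45393632 0.01710105]
```

carry_out --targets '[[[-0.35, 0.18, 0], [-0.012, -0.024, 0], -1], [[-0.7, 0.36, 0], [-0.025, -0.048, 0], -1], [[-1.05, 0.54, 0], [-0.037, -0.071, 0], -1], [[-1.05, 0.54, 0], [-0.037, -0.071, 0], -1]]'

```text
clock: 43.7
ee_pos: [486.4, 248.7, 236.3]
orientation: [[-0.881, 0.457, 0.125], [0.452, 0.89, -0.065], [-0.141, -0.001, -0.99]]
contact_force: [3.2, -3.9, -21.5]
opening: 23.4
```

Run:
```python
exec(open('st.py').read())
print(q['moment'])
from h import *
t=grab_frame('top')[:,:,::-1];s=grab_frame('side')[:,:,::-1]
cv2.imwrite('pics/t8.png',t);cv2.imwrite('pics/s8.png',s)
cv2.imwrite('pics/c10.png',np.hstack([crop(t,205,185,66,100,6)[:,:396],crop(s,245,225,66,100,6)[:,:396]]))
```

```text
43.7 [486.4 248.7 236.3] th -27.2 F [  3.2  -3.9 -21.5] Fh 1.6 Ft -2.0 Mz -0.01 T 0.21 ring [583.3 199.  251.7]
[ 0.05805014  0.61133192 -0.01079679]
```

View pics/c10.png

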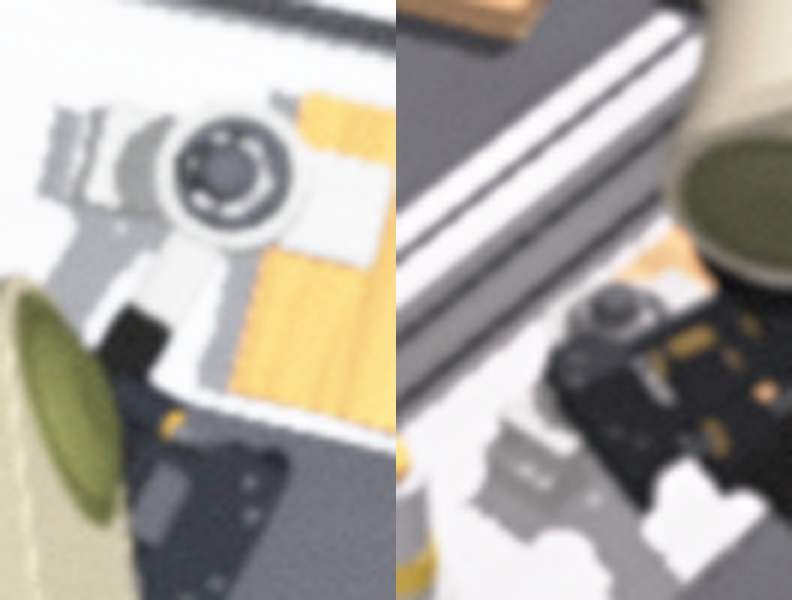

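```bash
cat >> st.py <<'E'
M=q['moment']-np.cross(.147*R[:,2],F); print('Mu at grasp',(M@t/np.linalg.norm(t)).round(2),'pitch',np.arcsin(h[2]).round(3),'grasp',(q['ee_pos']+147*R[:,2]).round(1))
E
python3 st.py
```

```text
43.8 [486.6 248.6 236.2] th -27.2 F [  2.4  -3.4 -21.7] Fh 0.6 Ft -1.9 Mz 0.05 T 0.26 ring [583.4 198.8 251.6]
Mu at grasp 0.75 pitch 0.14 grasp [504.8 239.1  90.7]
```

carry_out --targets '[[[0, 0, -0.5], [0, 0, 0], -1], [[0, 0, -1.0], [0, 0, 0], -1], [[0, 0, -1.0], [0, 0, 0], -1]]'

```text
clock: 44.18
ee_pos: [485.8, 249.6, 228.1]
orientation: [[-0.881, 0.457, 0.126], [0.452, 0.89, -0.063], [-0.14, 0.002, -0.99]]
contact_force: [-13.2, 2.4, 2.6]
opening: 23.2
```

```bash
python3 st.py
```

```text
44.175 [485.8 249.6 228.1] th -27.2 F [-13.2   2.4   2.6] Fh -12.3 Ft -3.9 Mz -0.29 T 0.13 ring [582.6 199.8 243.6]
Mu at grasp -0.51 pitch 0.141 grasp [504.2 240.3  82.6]
```

carry_out --targets '[[[-0.76, 0.4, -0.13], [-0.023, -0.044, 0], -1], [[-1.4, 0.73, -0.29], [-0.046, -0.089, 0], -1], [[-2.04, 1.05, -0.47], [-0.069, -0.133, 0], -1], [[-2.04, 1.05, -0.47], [-0.069, -0.133, 0], -1]]'

```text
clock: 44.68
ee_pos: [465.6, 259.7, 222.0]
orientation: [[-0.853, 0.457, 0.253], [0.438, 0.89, -0.131], [-0.285, -0.0, -0.959]]
contact_force: [-6.3, 1.6, -10.8]
opening: 23.7
```

```bash
python3 st.py
```

```text
44.675 [465.6 259.7 222. ] th -27.2 F [ -6.3   1.6 -10.8] Fh -9.2 Ft -1.4 Mz -0.06 T 0.09 ring [559.4 211.5 253.4]
Mu at grasp 0.87 pitch 0.289 grasp [502.9 240.5  81.1]
```

carry_out --targets '[[[-0.17, 0.09, 0], [0, 0, 0], -1], [[-0.17, 0.09, 0.4], [0, 0, 0], -1], [[-0.17, 0.09, 0.4], [0, 0, 0], -1]]'

```text
clock: 45.05
ee_pos: [465.7, 259.5, 225.8]
orientation: [[-0.852, 0.458, 0.255], [0.439, 0.889, -0.131], [-0.287, 0.0, -0.958]]
contact_force: [3.5, -2.8, -17.3]
opening: 23.4
```

```bash
python3 st.py
```

```text
45.05 [465.7 259.5 225.8] th -27.3 F [  3.5  -2.8 -17.3] Fh -0.7 Ft -0.8 Mz -0.05 T 0.04 ring [559.4 211.3 257.4]
Mu at grasp 0.67 pitch 0.291 grasp [503.2 240.2  85. ]
```

The ring jams because the bore sits in corner contact with the nut (no clearance) and the spanner tilts in the pads. I'll level the handle, slip the pads back to neutral, turn ~12° to the middle of the hex play, and read the loads before lifting.

carry_out --targets '[[[1.13, -0.59, -0.1], [0.04, 0.078, 0], -1], [[2.27, -1.18, -0.25], [0.08, 0.156, 0], -1], [[3.4, -1.78, -0.4], [0.12, 0.233, 0], -1], [[4.54, -2.37, -0.58], [0.16, 0.311, 0], -1], [[3.76, -1.97, -0.58], [0.133, 0.258, 0], -1]]'

```text
clock: 45.68
ee_pos: [503.7, 239.9, 221.4]
orientation: [[-0.889, 0.458, 0.004], [0.458, 0.889, 0.001], [-0.003, 0.003, -1.0]]
contact_force: [-3.4, 2.4, -6.2]
opening: 23.2
```

```bash
python3 st.py
```

```text
45.675 [503.7 239.9 221.4] th -27.3 F [-3.4  2.4 -6.2] Fh -4.1 Ft 0.6 Mz 0.08 T 0.01 ring [601.5 189.5 221.7]
Mu at grasp 0.09 pitch 0.003 grasp [504.3 240.1  74.4]
```

carry_out --targets '[[[0.28, 0.5, 0], [0, 0, -0.052], -1], [[0.58, 1.0, 0], [0, 0, -0.105], -1], [[1.26, 1.92, 0], [0, 0, -0.209], -1], [[1.26, 1.92, 0], [0, 0, -0.209], -1]]'

```text
clock: 46.18
ee_pos: [516.0, 259.3, 220.8]
orientation: [[-0.776, 0.63, 0.004], [0.63, 0.776, -0.001], [-0.003, 0.002, -1.0]]
contact_force: [1.7, -3.6, -6.1]
opening: 23.3
```

```bash
python3 st.py
```

```text
46.175 [516.  259.3 220.8] th -39.1 F [ 1.7 -3.6 -6.1] Fh 3.6 Ft -1.7 Mz 0.25 T 0.44 ring [601.4 190.  221.2]
Mu at grasp 0.08 pitch 0.003 grasp [516.6 259.2  73.8]
```

carry_out --targets '[[[-0.69, -0.95, 0], [0, 0, 0.106], -1], [[-0.69, -0.95, 0], [0, 0, 0.106], -1], [[-1.06, -0.71, 0.1], [-0.016, -0.025, 0.106], -1], [[-1.06, -0.71, 0.3], [-0.016, -0.025, 0.106], -1], [[-1.06, -0.71, 0.5], [-0.016, -0.025, 0.106], -1]]'

```text
clock: 46.8
ee_pos: [505.0, 251.8, 224.5]
orientation: [[-0.837, 0.546, 0.028], [0.546, 0.838, -0.017], [-0.033, 0.001, -0.999]]
contact_force: [9.0, -6.8, -17.3]
opening: 23.3
```

```bash
python3 st.py
```

```text
46.8 [505.  251.8 224.5] th -33.1 F [  9.   -6.8 -17.3] Fh 10.7 Ft -0.8 Mz 0.1 T 0.19 ring [597.2 191.8 228. ]
Mu at grasp 0.54 pitch 0.033 grasp [509.2 249.4  77.5]
```

Net lift force times the 110 mm lever is self-locking. I'll let go with the ring still seated so everything relaxes, regrip at the sleeve's front end (shorter lever, with the tail's weight helping), and lift with small wiggles.

carry_out --targets '[[[0.42, -0.24, -0.3], [0.018, 0.028, 0], -1], [[0.42, -0.24, -0.3], [0.018, 0.028, 0], 0.15], [[0.42, -0.24, -0.3], [0.018, 0.028, 0], 0.15], [[0.42, -0.24, -0.3], [0.018, 0.028, 0], 0.15], [[0.42, -0.24, -0.3], [0.018, 0.028, 0], 0.15]]'

```text
clock: 47.42
ee_pos: [508.3, 250.3, 222.2]
orientation: [[-0.838, 0.546, -0.002], [0.546, 0.838, 0.003], [0.004, 0.002, -1.0]]
contact_force: [-0.2, 0.9, 0.3]
opening: 50.6
```

carry_out --targets '[[[0, 0, 0], [0, 0, 0], 0.15], [[0.94, -0.61, 0], [0, 0, 0], 0.15], [[1.88, -1.22, 0], [0, 0, 0], 0.15], [[2.83, -1.83, -0.3], [0, 0, 0], 0.15], [[2.83, -1.83, -0.55], [0, 0, 0], 0.15]]'

```text
clock: 48.05
ee_pos: [534.8, 232.7, 215.6]
orientation: [[-0.838, 0.546, -0.013], [0.546, 0.838, 0.006], [0.014, -0.002, -1.0]]
contact_force: [-17.9, 12.4, 11.5]
opening: 50.8
```

carry_out --targets '[[[0, 0, 0], [0, 0, 0], -1], [[0, 0, 0], [0, 0, 0], -1], [[0, 0, 0], [0, 0, 0], -1], [[0, 0, 0], [0, 0, 0], -1], [[0, 0, 0], [0, 0, 0], -1]]' --newtons 60

```text
clock: 48.68
ee_pos: [533.4, 231.8, 214.6]
orientation: [[-0.837, 0.546, -0.019], [0.546, 0.838, 0.002], [0.017, -0.009, -1.0]]
contact_force: [-24.3, 3.6, 6.7]
opening: 29.1
```

```bash
python3 st.py
```

```text
48.675 [533.4 231.8 214.6] th -33.1 F [-24.3   3.6   6.7] Fh -22.4 Ft -10.2 Mz -0.32 T 0.81 ring [625.5 171.7 212.7]
Mu at grasp 0.18 pitch -0.017 grasp [530.6 232.1  67.6]
```

carry_out --targets '[[[-0.18, -0.28, 0.15], [0, 0, 0.044], -1], [[0, 0, 0.3], [0, 0, 0], -1], [[-0.18, -0.28, 0.5], [0, 0, 0.044], -1], [[0, 0, 0.7], [0, 0, 0], -1], [[-0.1, -0.15, 0.9], [0, 0, 0.022], -1]]'

```text
clock: 49.3
ee_pos: [532.6, 230.2, 221.5]
orientation: [[-0.849, 0.528, -0.021], [0.528, 0.849, 0.002], [0.019, -0.01, -1.0]]
contact_force: [-19.0, 4.3, -9.7]
opening: 28.7
```

```bash
python3 st.py
```

```text
49.3 [532.6 230.2 221.5] th -31.9 F [-19.    4.3  -9.7] Fh -18.2 Ft -6.4 Mz -0.41 T 0.29 ring [626.  172.1 219.5]
Mu at grasp 0.52 pitch -0.019 grasp [529.5 230.4  74.6]
```

carry_out --targets '[[[-0.1, -0.15, 0.2], [0, 0, 0.022], -1], [[0.1, 0.15, 0.4], [0, 0, -0.022], -1], [[-0.1, -0.15, 0.6], [0, 0, 0.022], -1], [[0.1, 0.15, 0.8], [0, 0, -0.022], -1], [[0, 0, 1.0], [0, 0, 0], -1]]'

```text
clock: 49.92
ee_pos: [533.0, 230.1, 231.2]
orientation: [[-0.849, 0.528, -0.021], [0.528, 0.849, 0.002], [0.018, -0.009, -1.0]]
contact_force: [-14.2, 2.7, -15.8]
opening: 27.8
```

```bash
python3 st.py
```

```text
49.925 [533.  230.1 231.2] th -31.9 F [-14.2   2.7 -15.8] Fh -13.2 Ft -5.2 Mz -0.24 T 0.33 ring [626.4 172.  229.2]
Mu at grasp 0.33 pitch -0.018 grasp [529.9 230.3  84.2]
```

carry_out --targets '[[[0, 0, 0.5], [0, 0, 0], -1], [[0, 0, 1.0], [0, 0, 0], -1], [[0, 0, 1.5], [0, 0, 0], -1], [[0, 0, 2.0], [0, 0, 0], -1]]'

```text
clock: 50.42
ee_pos: [534.0, 229.4, 251.3]
orientation: [[-0.849, 0.528, -0.018], [0.528, 0.849, 0.0], [0.015, -0.009, -1.0]]
contact_force: [-8.3, 7.5, -7.6]
opening: 22.5
```

```bash
python3 st.py
```

```text
50.425 [534.  229.4 251.3] th -31.9 F [-8.3  7.5 -7.6] Fh -10.8 Ft 2.0 Mz 0.07 T -0.15 ring [627.4 171.4 249.6]
Mu at grasp -0.23 pitch -0.015 grasp [531.4 229.5 104.4]
```

carry_out --targets '[[[-0.17, 0.11, 1.5], [0, 0, 0], -1], [[-0.17, 0.11, 3.5], [0, 0, 0], -1], [[-0.17, 0.11, 5.5], [0, 0, 0], -1], [[-0.17, 0.11, 7], [0, 0, 0], -1]]'

```text
clock: 50.92
ee_pos: [534.4, 230.9, 325.9]
orientation: [[-0.849, 0.528, -0.003], [0.528, 0.849, 0.003], [0.004, 0.001, -1.0]]
contact_force: [-0.6, -0.2, -6.3]
opening: 23.1
```

```bash
python3 st.py
python3 - <<'E'
from h import *
s=grab_frame('side');t=grab_frame('top')
for im,x0,x1,y0,y1 in((s,250,330,225,295),(t,200,290,185,265)):
    g_=cv2.cvtColor(im,cv2.COLOR_RGB2GRAY)[y0:y1:2,x0:x1:1]
    for r in g_: print(''.join(' .:-=+*#%@'[min(9,v//26)] for v in r))
    print()
E
```

```text
50.925 [534.4 230.9 325.9] th -31.9 F [-0.6 -0.2 -6.3] Fh -0.4 Ft -0.6 Mz 0.03 T 0.09 ring [627.8 172.8 325.5]
Mu at grasp -0.36 pitch -0.004 grasp [534.  231.3 178.9]
=====+++***#####*++===========-=======-----====++++++++++++++++++++++++++++++===
==============+++++==========-:.:-========================-------------:----:::.
:::----========+++===========-:...-==++============+++==:.. ..::::::::::::::::::
--:::::::::---================-:.  .:-==+++++++++++=--:.. ........::::::::::::::
=====-----:::--==============+***=:.  ....:::::::....   . ..........:::::::::::-
===========================+#@@@@@*=..           . . ...........::::..::::::::::
========================+#%@@@@@%#+-:..    ....................::---:.:::::::::-
======================*#@@@@@%#+=++=:...  .....................::-=-::::::::::::
===================+#%@@@@@%*=--::::............................::::::::........
================+*%@@@@@%*=-:............:........................::=*#*=:......
==========-----=*%@%#*+-::....::---:....:::...................::-=+*%@@#+-:::::.
======---::::::.::::.......:-======-:....
[... 4843 characters left out ...]
##%@@@@#=:::::::::::::::-+#%%%%%%%%%%%%%%%%%%%%%%%%%%%%%%%%%%%@
-:::...::-+%@%@%%@%@%%#######*+++=-:::::::::::::::=*#%%%%%%%%%%%%%%%%%%%%%%%%%%%%%%%%%%%%@
.......::-=#%@@%%@@@@%#######*+=-::::::::::::----+%@@@@@%%%%%%%%%%%%%%%%%%%%%%%%%%%%%%%%%@
. .....:::-*%@@%@@@@@%########+-::::::::::::::::-+#%%@@@@@@@@@%%%%%%%%%%%%%%%%%%%%%%%%%%@@
 . .......-*%@%@@@@@@%########*-::::::::::::::--======+++*#%%%@@@@@@%%%%##%%%%%%%%%%%%%%@@
.. .. . ..-*%@@@@@@@@%%#######*=-:::::::::::::-================++*#%%%@@@@@@@%%%%%%%%%%@@@
.      .:-=+%%@@@@@@@@%#######*=-:::::::::::--========================+++*#%%%@@@@@@@@@@@@
    ...:-==+#%@@%@@@@@%#######*+-::::::::::--=================================+++*#%%%@@@@
```

The spanner is free of the nut: Fz is down to its weight, the opening is 23 mm, and the ring shows in the air. I'll carry it back to the mat, set it down, release and hand in if the tool reads clear.

carry_out --targets '[[[0.43, -3, 0], [0, 0, 0.068], -1], [[0.86, -6, 0], [0, 0, 0.136], -1], [[1.29, -9, 0], [0, 0, 0.204], -1], [[1.72, -12, 0], [0, 0, 0.272], -1], [[2.15, -15, 0], [0, 0, 0.34], -1]]'

```text
clock: 51.65
ee_pos: [555.5, 80.2, 324.4]
orientation: [[-0.977, 0.212, -0.005], [0.212, 0.977, 0.002], [0.006, 0.001, -1.0]]
contact_force: [-0.4, -0.4, -5.1]
opening: 22.8
```

carry_out --targets '[[[0.43, -3, 0], [0, 0, 0.068], -1], [[0.86, -6, 0], [0, 0, 0.136], -1], [[1.29, -9, 0], [0, 0, 0.204], -1], [[1.72, -12, 0], [0, 0, 0.272], -1], [[2.15, -15, 0], [0, 0, 0.34], -1]]'

```text
clock: 52.28
ee_pos: [577.0, -69.8, 324.3]
orientation: [[-0.992, -0.126, -0.006], [-0.126, 0.992, 0.001], [0.006, 0.001, -1.0]]
contact_force: [0.3, 0.5, -5.9]
opening: 22.7
```

carry_out --targets '[[[0.43, -3, 0], [0, 0, 0.068], -1], [[0.86, -6, 0], [0, 0, 0.136], -1], [[1.29, -9, 0], [0, 0, 0.204], -1], [[1.7, -12, 0], [0, 0, 0.27], -1], [[1.7, -12, 0], [0, 0, 0.27], -1]]'

```text
clock: 52.9
ee_pos: [593.9, -190.7, 323.9]
orientation: [[-0.924, -0.382, -0.006], [-0.382, 0.924, -0.0], [0.005, 0.002, -1.0]]
contact_force: [-0.5, 1.0, -5.2]
opening: 22.5
```

carry_out --targets '[[[0, 0, -5], [0, 0, 0], -1], [[0, 0, -9], [0, 0, 0], -1], [[0, 0, -11.5], [0, 0, 0], -1], [[0, 0, -12.5], [0, 0, 0], -1], [[0, 0, -13.3], [0, 0, 0], -1]]'

```text
clock: 53.52
ee_pos: [594.1, -188.5, 192.7]
orientation: [[-0.923, -0.384, -0.004], [-0.384, 0.923, -0.001], [0.004, 0.0, -1.0]]
contact_force: [-3.9, -0.6, -0.0]
opening: 22.7
```

carry_out --targets '[[[0, 0, -0.4], [0, 0, 0], -1], [[0, 0, -0.8], [0, 0, 0], -1], [[0, 0, -1.2], [0, 0, 0], -1], [[0, 0, -1.5], [0, 0, 0], -1], [[0, 0, -1.5], [0, 0, 0], -1]]'

```text
clock: 54.15
ee_pos: [593.8, -188.3, 184.2]
orientation: [[-0.923, -0.385, -0.001], [-0.385, 0.923, -0.004], [0.002, -0.003, -1.0]]
contact_force: [-22.7, 8.0, 52.4]
opening: 22.8
```

carry_out --targets '[[[0, 0, 0], [0, 0, 0], 0.4], [[0, 0, 0], [0, 0, 0], 0.4], [[0, 0, 0], [0, 0, 0], 0.4], [[0, 0, 0], [0, 0, 0], 0.4], [[0, 0, 0], [0, 0, 0], 0.4]]'

```text
clock: 54.78
ee_pos: [594.1, -188.8, 176.9]
orientation: [[-0.923, -0.384, -0.004], [-0.384, 0.923, -0.001], [0.004, 0.001, -1.0]]
contact_force: [-0.4, -0.2, 0.3]
opening: 61.4
```

carry_out --targets '[[[0, 0, 0], [0, 0, 0], 0.4], [[0, 0, 2], [0, 0, 0], 0.4], [[0, 0, 6], [0, 0, 0], 0.4], [[0, 0, 10], [0, 0, 0], 0.4], [[0, 0, 14], [0, 0, 0], 0.4]]'

```text
clock: 55.4
ee_pos: [593.9, -188.7, 318.4]
orientation: [[-0.923, -0.384, -0.005], [-0.384, 0.923, -0.001], [0.005, 0.001, -1.0]]
contact_force: [0.2, -0.3, 0.0]
opening: 61.4
```

carry_out --targets '[[[0, 0, 4], [0, 0, 0], 0.4], [[0, 0, 4], [0, 0, 0], 0.4], [[0, 0, 4], [0, 0, 0], 0.4]]'

```text
clock: 55.78
ee_pos: [593.9, -188.7, 356.2]
orientation: [[-0.923, -0.384, -0.006], [-0.384, 0.923, -0.0], [0.005, 0.002, -1.0]]
contact_force: [0.2, -0.3, -0.3]
opening: 61.4
```

```bash
python3 st.py
python3 - <<'E'
from h import *
s=grab_frame('side');t=grab_frame('top');cv2.imwrite('pics/t9.png',t[:,:,::-1]);cv2.imwrite('pics/s9.png',s[:,:,::-1])
g_=cv2.cvtColor(s,cv2.COLOR_RGB2GRAY)[185:255:2,290:420]
for r in g_: print(''.join(' .:-=+*#%@'[min(9,v//26)] for v in r))
q=read_state()
if np.linalg.norm(q['contact_force'])<2.5 and q['opening']>45 and q['clock']<70: sign_off(); print('signed off')
E
```

```text
55.775 [ 593.9 -188.7  356.2] th 22.6 F [ 0.2 -0.3 -0.3] Fh 0.1 Ft -0.4 Mz 0.02 T 0.06 ring [ 695.4 -146.4  355.6]
Mu at grasp -0.15 pitch -0.005 grasp [ 593.  -188.7  209.2]
========================--=====================================================================-::::::::::::--====+++++++++++++***
======================-::::::----===============================================================-:::::::::-=======++++++++++++++++
====================--::::-+*###**+-::---==========================================================================+++++++++++++++
===================-::..::+#%#+=*##+-.::.:::::----=================================================================++++++++++++++*
=================--:::::.:-+*####*+-:::.:::.::::.::::::---==========================================================++++++++++++++
=================-:.:..:.:::::-::::..:.:..::.::::.::.:..::::::----==================================================++++++++++++++
===============-:::::.::.::::.::::::::.:::::::::::.::.:::::::::.:.:::::---==========================================++++++++++++++
========
[... 3017 characters left out ...]
::::::-=+++++++++*++======================================--::::::.:.:::::::.:..::-=++++-:.::::::::--================+
=+++++++==-:::::::-=++********++=============================================---:::::::.::.:.....:::::.:::.::::-==================
++++++=-----::::::-=++*******+++=====================================================---::::..:.:::::.::::::::-===================
+++==--=++++==-:::--+++******+++=============================================================--:::.::...::.::-====================
+=---=++******+==--=++******++++====================================================================---:::::-=====================
the job is handed in; nothing more can be done
signed off
```

The job is handed in at about 56 s. As far as I can tell the nut is firmly tight and the spanner is flat on the mat, but I can't confirm the strap value from here.

- **Seating:** I took the spanner by its sleeve, and the ring first stuck on the nut's corners. Swinging it clockwise made it drop, and the side view put the ring at seat height.
- **Tightening:** loose turning felt like 0.1–0.3 N·m. Once the strap bit, torque built to about 1.0 N·m. On a fresh stroke it picked up again after the slack and reached about 1.3 N·m, and I stopped there. That suggests roughly 1.79–1.83 mm of strap travel, inside the 1.72–1.88 mm range, but it is only a feel estimate.
- **Return:** the spanner lies on the mat almost where it was found, with the gripper open and about 180 mm clear. At the end the contact force read close to zero.

Three checks were unclear or went wrong:

- **False resistance:** partway through the second tightening stroke I felt up to 1.4 N·m, which then collapsed. I put it down to the fingers dragging on the fixture and raised the tool, but did not confirm it.
- **Jam on lifting:** the ring stuck on the nut, so I let go and regripped nearer the ring. In that move something pushed back with about 25 N, and I don't know what the gripper touched. I don't think it was the nut, but I can't rule that out.
- **Hard set-down:** laying the spanner down peaked at about 52 N of upward force at the wrist, through the gripped spanner.

The final side picture, checked as a coarse brightness print, shows the spanner flat and the washer and spare nut about where they were. The other things on the table were not checked at the end.

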